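Kit the tack-up set for a bright tube elbow into its nest tray

TASK

Make up the tack-up kit in the aluminium tray: the near can of torch cups standing between the four pins, the bright turned boss upright in the round pocket, the small bright elbow lying flat in the rectangular pocket and the red welding magnet standing in the slot, each fully down in its nest. Lower the parts into place rather than dropping them. The black mill-scale elbow and the dark sawn blank belong to another job: leave both where they are.

Things in the scene. Friction and masses are not known exactly. Their poses are not given: they have to be found in the camera images.
- can: Grey cut-down steel can, open at the top, holding a few pink torch cups and collets (fixed in it), standing on its closed bottom: 67 mm diameter, 62 mm high, about 0.22 kg. Origin: centre of its underside; z up its axis. Grasp across its diameter near the top. Stands between the four pins of nest_can. (A similar can far off at the left end of the bench is not meant.)
- boss: Turned silver-white metal boss with a groove round it and a small bore in its top, standing upright: 60 mm diameter, 68 mm high, about 0.42 kg. Origin: centre of its underside; z up its axis. Goes into the round pocket of nest_boss.
- elbow: Small off-white tube elbow, 50 degree bend, lying flat: outline 73 mm (its x) by 86 mm (its y), tube 51 mm thick, about 0.35 kg. Origin: centre of outline, underside; z up. One mouth faces +y, the other between +x and -y. Grasp across the bend: midpoint x -7, y +4 mm, closing along the line 0.41 rad anticlockwise of its x. Lies in nest_elbow, its y along the pocket's y, either way round.
- magnet: Red arrow-shaped welding magnet, a plate standing on its long edge: 14 mm thick (its x), 90 mm long (its y), 75 mm high and tapering towards the top, about 0.3 kg; does not attract anything here. Origin: centre of its underside; z up. Grasp across the 14 mm. Goes upright into the slot of nest_magnet, either way round.
- black_elbow: Look-alike, to be left alone: larger black mill-scale tube elbow with a brown ring at one end, lying flat, 111 x 110 x 63 mm. Origin: centre of its outline, underside.
- blank: Look-alike of the boss, to be left alone: plain dark steel bar-stock blank with a sawn top, no groove and no bore, standing: 60 mm diameter, 66 mm high. Origin: centre of its underside.
- nest_can: Blue nest block 110 x 110 x 12 mm with four upright white pins of 10 mm diameter at x, y = +-34 mm, tips 34 mm above the origin, 86 mm circle free between. Fixed in the aluminium kit tray (234 mm square, walls 30 mm high) that holds the four nests two by two, 112 mm apart, in any order. Origin: centre of its underside, 3 mm over the bench; the can stands on the block, 12 mm above it.
- nest_boss: Blue nest block 110 x 110 x 28 mm with a round pocket of 76 mm diameter, 16 mm deep, at its centre. Fixed in the aluminium kit tray (234 mm square, walls 30 mm high) that holds the four nests two by two, 112 mm apart, in any order. Origin: centre of its underside, 3 mm over the bench; the pocket's floor is 12 mm above it, its rim 28 mm.
- nest_elbow: Blue nest block 110 x 110 x 24 mm with a rectangular pocket at its centre, 88 mm along its x, 100 mm along its y, 12 mm deep. Fixed in the aluminium kit tray (234 mm square, walls 30 mm high) that holds the four nests two by two, 112 mm apart, in any order. Origin: centre of its underside, 3 mm over the bench; the pocket's floor is 12 mm above it, its rim 24 mm.
- nest_magnet: Blue nest block 110 x 110 x 36 mm with a straight slot at its centre, 30 mm wide along its x, 100 mm long along its y, 24 mm deep. Fixed in the aluminium kit tray (234 mm square, walls 30 mm high) that holds the four nests two by two, 112 mm apart, in any order. Origin: centre of its underside, 3 mm over the bench; the slot's floor is 12 mm above it, its rim 36 mm.

How it is judged:
At the end, for the whole second after the job is handed in: Can between its pins, boss, elbow and magnet down in their own pockets: each origin within 13 mm of its nest's axis, underside within 4 mm of the seat, upright within 0.1 rad, at rest and released; black elbow and dark blank within 20 mm of where they were (horizontal distance between can and nest_can below 0.013 m and z of can in the frame of nest_can between 0.008 and 0.016 m and angle between each of can, boss, elbow, magnet's own z axis and vertical below 0.1 rad and linear speed of each of can, boss, elbow, magnet below 0.02 m/s and angular speed of each of can, boss, elbow, magnet below 0.2 rad/s and horizontal distance between boss and nest_boss below 0.013 m and z of boss in the frame of nest_boss between 0.008 and 0.016 m and horizontal distance between elbow and nest_elbow below 0.013 m and z of elbow in the frame of nest_elbow between 0.008 and 0.016 m and horizontal distance between magnet and nest_magnet below 0.013 m and z of magnet in the frame of nest_magnet between 0.008 and 0.016 m and distance of each of black_elbow, blank from where it was at the start of the episode below 0.02 m); the robot touches nothing.
It fails at once if a part of the kit is dropped into its nest (faster than 0.8 m/s there) ((horizontal distance between can and nest_can below 0.05 m and height (world z) of can below 0.09 m and linear speed of can above 0.8 m/s) or (horizontal distance between boss and nest_boss below 0.05 m and height (world z) of boss below 0.09 m and linear speed of boss above 0.8 m/s) or (horizontal distance between elbow and nest_elbow below 0.05 m and height (world z) of elbow below 0.09 m and linear speed of elbow above 0.8 m/s) or (horizontal distance between magnet and nest_magnet below 0.05 m and height (world z) of magnet below 0.09 m and linear speed of magnet above 0.8 m/s)).
It fails at once if the black elbow is displaced by more than 20 mm (distance of black_elbow from where it was at the start of the episode above 0.02 m).
It fails at once if the dark blank is displaced by more than 20 mm (distance of blank from where it was at the start of the episode above 0.02 m).
It also fails if it takes over 104 s, if anything falls off the work surface, if the arm or the gripper's body presses on something with over 40 N, if the wrist force passes 120 N, or if a joint passes its speed limit or range.

ROBOT

A 6-joint arm with a two-finger parallel gripper is mounted at the origin on a cart in front of the work surface, level with it; the furniture and walls round the work are solid. World frame = base frame: x ahead of the robot, y to its left, z up, the work surface at z = 0. Lengths are in m, angles in rad, forces in N, time in s.
With the tool pointing down it reaches from about 0.4 to 0.825 m from the base axis. Payload 7 kg.
Tool frame: the origin (TCP) lies on the centre line of the jaws, within the pads' length; the fingertips stand 19 mm ahead of it and the grasp point (between the pads) is the TCP; z points along the fingers, y is the line along which they close (so a half turn about z gives the same grasp; the last joint's range is limited). The gripper opens to 88 mm and grips with 3 to 60 N. Pads are 19 mm wide; open, the fingers measure 130 mm over their backs; the gripper's body (78 mm by 193 mm) begins 47 mm behind the grasp point.
Start: joints at [1.428, 0.359, 0.012, 0, -1.224, -0.288], TCP at [0.282, 0.613, 0.246] pointing down, gripper open.
Joint ranges: [-3.07, 3.07], [-1.43, 2.12], [-1.02, 1.25], [-3.03, 1.67], [-3.05, -0], [-3.03, 3.03]. Speed limits (rad/s): [2.39, 2.39, 3.01, 3.14, 3.14, 3.14].

INTERFACE

Orientations are given as [roll, pitch, yaw] about the fixed x, y, z axes, in that order (R = Rz(yaw) Ry(pitch) Rx(roll)).
In Python, from station import arm, imaging, models gives the robot as it stands.
- The arm moves only by the tool play_rows, never from a script. Its arguments are lists of equal length, an entry for each row: "travel": the shift along the tool's x, y, z in units of 25 mm (1.0 is 25 mm), a list of three; "twist": the turn about the tool's z in units of 0.15 rad (1.0 is 0.15 rad). A call has 1 to 8 rows; each row shifts and turns the commanded pose from where the row before left it, along the tool's axes as they then stand; what a row does not reach is not made up. A row lasts 1/8 s, in which the tool goes at most 62.5 mm and 10.7 degrees, less where a joint would pass 70% of its speed; a pose out of reach is approached as far as the arm can. A call with a number of a shift or a turn outside -1 to 1 is refused whole. A call with a gripper value outside its range is refused whole. "fingers" is the opening, from 0 (shut) to 1 (fully open), set as the call begins (left out, the last holds). The fingers move at their own pace and stop on an object; "newtons" is the grip in N (left out, the last holds). Time passes only in rows, so rows that do not move let the fingers close. It gives the time, the measured TCP pose, the force, the opening and the grip force at its end, in the units of the state.
- arm.get_state(): the state, without advancing time (a new reading comes with each control period).
- imaging.grab_frame(name): name is "scene" or "top" or "wrist"; returns a dict with "pixels" (384x512x3 uint8, red, green, blue), "fx", "fy", "cx", "cy" (pixels), "distortion" ([k1, k2, p1, p2, k3] as OpenCV has them; the pictures are not rectified), "R" (3x3) and "t" (3): a world point X has camera coordinates R X + t; the wrist camera has in their place "T_tool_cam" (4x4, takes a point from camera to tool coordinates, whose origin is the TCP and whose axes are the flange's). Camera axes: x right, y down, z forward; pixel columns grow to the right and rows downward; lengths in m; the calibration is good to about 2 mm. A picture is of the moment at which its call begins: read the wrist's pose just before it. There is no depth.
- arm.job_done(): hands the job in; it is judged then, once.
Trained networks look in the newest picture that a camera, given by its name, has taken for a name from the list of things; names that differ only in an ending like _2 or _b are one class to them, and where a whole thing is asked for, a point or a joint stands for the part that bears it (a point fixed in the world has none). Each returns a list of dicts, best first, with "confidence" (0 to 1); they miss things now and then, are a little off and sometimes report something else, mostly with a low value. They report only what shows in the picture. A call takes as long as a camera call.
- models.boxes_of(name, camera): "extent" ([centre column, centre row, width, height] in pixels, round what is visible of it).
- models.silhouettes(name, camera): "pixels" (384x512 bool, what is visible of it) and "extent" ([centre column, centre row, width, height] in pixels, round what is visible of it).
The state is a dict: "t": time; "q": joint angles; "qd": joint speeds; "joint_efforts": joint torques, N m; "eef_pos": TCP position; "ee_rot": TCP orientation; "force": force on the tool from outside, world axes, zero at the start; "moment": the same for the moment, N m; "width": finger opening in m; "gripper_force": force on a finger pad.
Only numpy, scipy, OpenCV 4.12 (cv2) and the standard library are available. Lean on these libraries where they do the work, as an engineer would, in place of code of your own. Each camera call takes 0.05 s, during which the arm holds its last target. There are 200 camera calls.

## Working session

There is one attempt and no reset: what is moved stays moved. The work goes in short steps, Python scripts to look and compute and a tool call to move; the robot and the scene stay as the last step left them, time stands still between calls to the robot, and variables do not carry over. Pictures are saved under pics/ and viewed, at most 21 in all, crops included, and the job is handed in when it is done.

Besides the shell and the picture viewer there is one more tool, called after "Request:" as a command line: name --pt "numbers of a row" for each row, then --argument value for the rest. play_rows: Moves the arm, as the interface text tells. Shifts and turns lie within -1 to 1; 1 stands for 25 mm of shift or 0.15 rad of turn. Its arguments: {"type":"object","properties":{"travel":{"type":"array","items":{"type":"array","items":{"type":"number"}}},"twist":{"type":"array","items":{"type":"number"}},"fingers":{"type":"number"},"newtons":{"type":"number"}},"required":["travel","twist"]}

```bash
mkdir -p pics; cat > h.py <<'E'
import numpy as np, cv2
from scipy.spatial.transform import Rotation as Ro
from station import arm, imaging, models
def cam(name):
    s=arm.get_state(); f=imaging.grab_frame(name)
    if 'R' in f and f.get('R') is not None: R,t=np.array(f['R']),np.array(f['t'])
    else:
        T=np.eye(4); T[:3,:3]=Ro.from_euler('xyz',s['ee_rot']).as_matrix(); T[:3,3]=s['eef_pos']
        W=np.linalg.inv(T@np.array(f['T_tool_cam'])); R,t=W[:3,:3],W[:3,3]
    K=np.array([[f['fx'],0,f['cx']],[0,f['fy'],f['cy']],[0,0,1.]])
    return dict(R=R,t=t,K=K,d=np.array(f['distortion']),im=f['pixels'])
def ray(c,uv):
    p=cv2.undistortPoints(np.array(uv,float).reshape(-1,1,2),c['K'],c['d']).reshape(-1,2)
    d=np.c_[p,np.ones(len(p))]@c['R']; return -c['R'].T@c['t'],d
def atz(c,uv,z):
    o,d=ray(c,uv); return o+d*((z-o[2])/d[:,2])[:,None]
def proj(c,X):
    return cv2.projectPoints(np.array(X,float).reshape(-1,3),cv2.Rodrigues(c['R'])[0],c['t'],c['K'],c['d'])[0].reshape(-1,2)
def save(c,n): cv2.imwrite('pics/'+n+'.png',c['im'][:,:,::-1])
def meet(c1,u1,c2,u2):
    o1,d1=ray(c1,[u1]);o2,d2=ray(c2,[u2]);d1,d2=d1[0],d2[0]
    a=np.linalg.lstsq(np.c_[d1,-d2],o2-o1,rcond=None)[0]
    p,q=o1+a[0]*d1,o2+a[1]*d2; return (p+q)/2,np.linalg.norm(p-q)
E
python3 - <<'E'
from h import *
s=arm.get_state(); print({k:np.round(v,3) for k,v in s.items()})
for n in ['scene','top']:
    c=cam(n); save(c,n+'0'); print(n,np.round(-c['R'].T@c['t'],3),np.round(c['R'],2).tolist(),c['K'][0,0])
    for o in 'can boss elbow magnet black_elbow blank nest_can nest_boss nest_elbow nest_magnet'.split():
        for b in models.silhouettes(o,n)[:2]:
            if b['confidence']>.3: print(o,round(b['confidence'],2),np.round(b['extent']), np.round(atz(c,[b['extent'][:2]],0.03)[0],3), b['pixels'].sum())
E
```

```text
{'t': np.float64(0.0), 'q': array([ 1.428,  0.359,  0.011, -0.   , -1.224, -0.288]), 'qd': array([-0.002, -0.001, -0.001,  0.   , -0.001,  0.001]), 'joint_efforts': array([ 1.0000e-03, -5.8272e+01,  2.9306e+01,  6.9970e+00,  7.0000e-03,
       -0.0000e+00]), 'eef_pos': array([0.282, 0.613, 0.245]), 'ee_rot': array([ 3.14 , -0.   , -0.431]), 'force': array([-0.467, -0.202,  0.321]), 'moment': array([0.01 , 0.025, 0.003]), 'gripper_force': np.float64(0.0), 'width': np.float64(0.088)}
scene [-0.079 -0.705  0.591] [[0.78, -0.63, -0.01], [-0.29, -0.35, -0.89], [0.56, 0.69, -0.46]] 412.29547808113006
can 0.79 [230. 223.  20.  34.] [0.459 0.051 0.03 ] 758
boss 0.82 [170. 171.  18.  25.] [0.505 0.451 0.03 ] 310
boss 0.49 [330. 274.  46.  47.] [ 0.498 -0.259  0.03 ] 1189
elbow 0.88 [280. 205.  29.  24.] [0.627 0.039 0.03 ] 525
elbow 0.6 [339. 237.  62.  35.] [ 0.627 -0.176  0.03 ] 1130
black_elbow 0.9 [212. 200.  39.  31.] [0.494 0.187 0.03 ] 807
blank 0.67 [181. 183.  23.  25.] [0.485 0.345 0.03 ] 499
nest_can 0.85 [308. 254.  49.  33.] [ 0.517 -0.177  0.03 ] 929
nest_boss 0.74 [326. 275.  4
[... 363 characters left out ...]
[0.457 0.033 0.03 ] 536
boss 0.51 [349. 193.  38.  47.] [ 0.513 -0.17   0.03 ] 1502
elbow 0.8 [275. 153.  36.  18.] [0.629 0.032 0.03 ] 515
elbow 0.73 [167. 209.  24.  23.] [0.474 0.332 0.03 ] 460
magnet 0.74 [228. 147.  28.  22.] [0.647 0.164 0.03 ] 230
black_elbow 0.89 [225. 206.  54.  33.] [0.48  0.173 0.03 ] 1097
blank 0.67 [168. 209.  23.  27.] [0.474 0.33  0.03 ] 468
nest_can 0.79 [346. 190.  38.  45.] [ 0.52  -0.163  0.03 ] 1402
nest_boss 0.64 [387. 191.  41.  40.] [ 0.517 -0.277  0.03 ] 1526
nest_elbow 0.81 [349. 150.  42.  43.] [ 0.635 -0.176  0.03 ] 1549
nest_magnet 0.75 [387. 153.  40.  43.] [ 0.627 -0.285  0.03 ] 1503
nest_magnet 0.37 [275. 215.  25.  27.] [0.454 0.034 0.03 ] 540
```

```bash
python3 - <<'E'
import cv2
a=cv2.imread('pics/top0.png')[110:240,100:430]; cv2.imwrite('pics/top0c.png',cv2.resize(a,None,fx=2.4,fy=2.4,interpolation=2))
b=cv2.imread('pics/scene0.png')[140:320,130:410]; cv2.imwrite('pics/scene0c.png',cv2.resize(b,None,fx=2.8,fy=2.8,interpolation=2))
E
```

```text
(no output)
```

View pics/top0c.png

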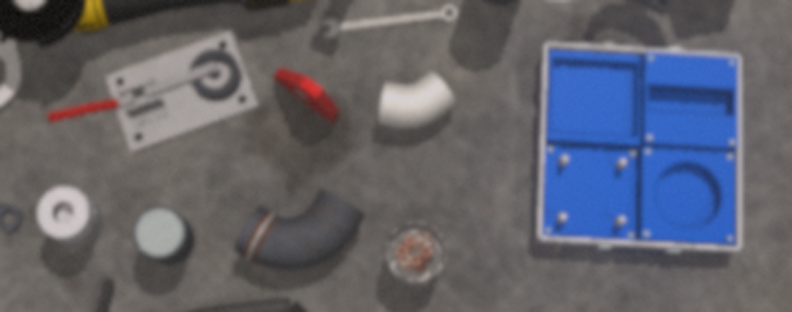

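View pics/scene0c.png

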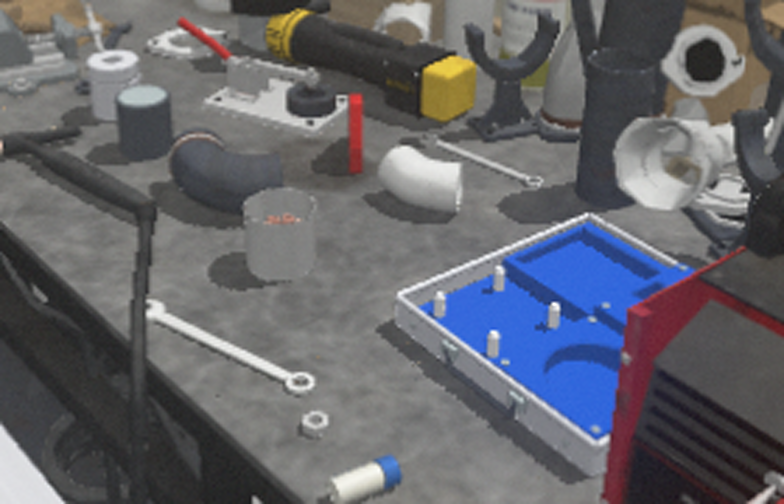

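The top crop shows bright boss at crop (63,212), the dark blank at (162,234), the black elbow at (300,230), the can at (413,252), the white elbow at (415,100) and the magnet at (308,95). In the tray, the elbow nest is top left, the magnet nest top right, the can nest bottom left and the boss nest bottom right. The scene view agrees, with a red cabinet standing near the tray.

```bash
python3 - <<'E'
from h import *
c=cam('top')
cr=np.array([(546,43),(743,54),(740,248),(540,240)])/2.4+[100,110]
P=atz(c,cr,0.033); print(np.round(P,3).tolist(), P.mean(0)); print([np.round(np.linalg.norm(P[i]-P[(i+1)%4]),3) for i in range(4)],[round(float(np.degrees(np.arctan2(*(P[(i+1)%4]-P[i])[1::-1]))),1) for i in range(4)])
for n,uv,z in [('boss',(63,212),.068),('can',(415,252),.062),('blank',(160,234),.066)]:
    print(n,np.round(atz(c,[np.array(uv)/2.4+[100,110]],z),3))
cv2.imwrite('pics/topfull.png',c['im'][:,:,::-1])
w=cam('wrist'); save(w,'w0'); print(np.round(w['R'],2).tolist(),-w['R'].T@w['t'],w['K'][0,0])
E
```

```text
[[0.7, -0.118, 0.033], [0.686, -0.353, 0.033], [0.454, -0.334, 0.033], [0.466, -0.102, 0.033]] [ 0.57631587 -0.22666071  0.033     ]
[np.float64(0.236), np.float64(0.233), np.float64(0.232), np.float64(0.235)] [-93.6, 175.3, 87.0, -3.7]
boss [[0.498 0.436 0.068]]
can [[0.45  0.042 0.062]]
blank [[0.472 0.326 0.066]]
[[-0.42, -0.91, -0.0], [-0.87, 0.4, 0.3], [-0.27, 0.13, -0.95]] [0.35552159 0.57912835 0.38494628] 324.23776829919194
```

View pics/topfull.png

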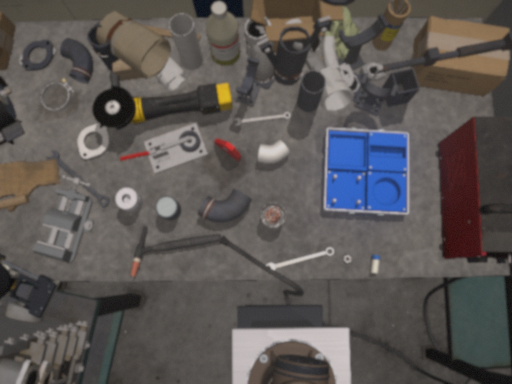

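Tray centre is near (0.576, -0.227), yaw about -3.7°. The red cabinet sits clear to its right, and nothing stands between the parts and the tray except the black elbow, so I'll carry high.

```bash
cat >> h.py <<'E'
def plan(p,yaw,n,z_first=False):
    s=arm.get_state(); P=np.array(s['eef_pos']); Y=s['ee_rot'][2]
    p=np.array(p,float); rows=[];tw=[]
    dy=(yaw-Y+np.pi)%(2*np.pi)-np.pi
    for i in range(n):
        R=Ro.from_euler('xyz',[np.pi,0,Y]).as_matrix()
        step=R.T@((p-P)/(n-i))/.025; t=np.clip(-dy/n/.15,-1,1)
        r=np.round(np.clip(step,-1,1),2); t=round(float(t),2); rows.append(r.tolist());tw.append(t)
        P=P+R@r*.025; Y-=t*.15
    print('travel',rows,'\ntwist',tw,'\nend',np.round(P,4),round(Y,3))
E
python3 - <<'E'
from h import *
plan([.498,.436,.24],-1.571,10)
E
```

```text
travel [[1.0, 0.28, 0.02], [1.0, 0.16, 0.02], [1.0, 0.03, 0.02], [1.0, -0.1, 0.02], [1.0, -0.24, 0.02], [1.0, -0.37, 0.02], [1.0, -0.51, 0.03], [1.0, -0.64, 0.02], [1.0, -0.77, 0.03], [1.0, -0.92, 0.02]] 
twist [0.76, 0.76, 0.76, 0.76, 0.76, 0.76, 0.76, 0.76, 0.76, 0.76] 
end [0.4977 0.4397 0.2401] -1.571
```

Request:
play_rows --pt "1 0.3 0" --pt "1 0.15 0" --pt "1 0 0" --pt "1 -0.1 0" --pt "1 -0.25 0" --pt "1 -0.35 0" --pt "1 -0.5 0" --pt "1 -0.65 0" --twist '[0.95,0.95,0.95,0.95,0.95,0.95,0.95,0.95]' --fingers 1

```text
t: 2.2
eef_pos: [0.4338, 0.4653, 0.2456]
ee_rot: [-3.142, 0.0, -1.575]
force: [0.7, 0.4, 0.3]
width: 0.0878
gripper_force: 0.0
```

```bash
python3 - <<'E'
from h import *
s=arm.get_state();print(s['eef_pos'],s['ee_rot'],s['q'])
c=cam('wrist');save(c,'w1')
for o in ['boss','blank']:
    for b in models.silhouettes(o,'wrist')[:2]: print(o,b['confidence'],np.round(b['extent']),atz(c,[b['extent'][:2]],.05))
plan([.498,.436,.2],-1.571,4)
E
```

```text
[0.43380653 0.46532083 0.24560708] [-3.14152920e+00  9.24510478e-05 -1.57528489e+00] [ 1.12670147e+00  2.95337937e-01 -7.94406297e-02  1.94284254e-05
 -1.19590709e+00 -1.13119714e+00]
boss 0.71 [192. 145.  66.  64.] [[0.4990707  0.43887256 0.05      ]]
blank 0.97 [208.  36.  67.  66.] [[0.47843792 0.33308732 0.05      ]]
travel [[0.29, -0.64, 0.46], [0.29, -0.64, 0.46], [0.29, -0.64, 0.45], [0.29, -0.64, 0.46]] 
twist [-0.0, -0.0, -0.0, -0.0] 
end [0.498  0.4359 0.2   ] -1.572
```

View pics/w1.png

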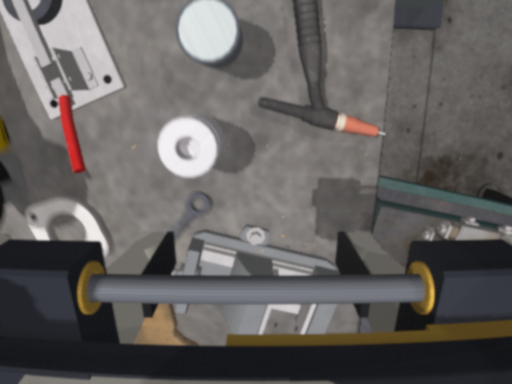

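The wrist view shows the bright boss, bore at pixel (189,147), and the dark blank at (208,31).

```bash
cat >> h.py <<'E'
from scipy.optimize import least_squares
def cylfit(cs,ms,r,h,x0):
    "xy of a standing cylinder (and height of its base) from masks in several cameras"
    a=np.linspace(0,2*np.pi,60); 
    def ext(c,p):
        X=np.r_[np.c_[p[0]+r*np.cos(a),p[1]+r*np.sin(a),0*a+p[2]],np.c_[p[0]+r*np.cos(a),p[1]+r*np.sin(a),0*a+p[2]+h]]
        q=proj(c,X); return np.r_[q.min(0),q.max(0)]
    E=[np.r_[e[0]-e[2]/2,e[1]-e[3]/2,e[0]+e[2]/2,e[1]+e[3]/2] for e in ms]
    s=least_squares(lambda p:np.concatenate([ext(c,p)-e for c,e in zip(cs,E)]),x0,loss='soft_l1')
    return s.x,np.round(s.fun,1)
E
python3 - <<'E'
from h import *
t=cam('top'); w=cam('wrist')
print('bore',meet(t,(126.3,198.3),w,(189,147)))
e=[b for b in models.silhouettes('boss','wrist')][0]['extent']
print(e,cylfit([w],[e],.03,.068,[.5,.44,0]))
print(atz(w,[(189,147)],.068))
plan([.498,.436,.12],-1.571,6)
E
```

```text
bore (array([0.50188295, 0.44140048, 0.04775777]), np.float64(0.0018422689381774825))
[192.8, 146.9, 63.0, 65.6] (array([ 0.49940338,  0.44304435, -0.00733778]), array([-0.8,  1. ,  1. , -0.8]))
[[0.498552   0.43832904 0.068     ]]
travel [[0.2, -0.43, 0.84], [0.2, -0.43, 0.84], [0.2, -0.43, 0.84], [0.21, -0.44, 0.83], [0.2, -0.43, 0.84], [0.21, -0.44, 0.83]] 
twist [0.0, 0.0, 0.0, 0.0, 0.0, 0.0] 
end [0.4981 0.4359 0.1201] -1.569
```

Request:
play_rows --pt "0.36 -0.86 0.9" --pt "0.36 -0.86 0.9" --pt "0.36 -0.86 0.9" --pt "0 0 1" --pt "0 0 1" --pt "0 0 0.8" --pt "0 0 0" --twist '[0,0,0,0,0,0,0]'

```text
t: 3.38
eef_pos: [0.4972, 0.4381, 0.1058]
ee_rot: [3.139, -0.003, -1.57]
force: [-0.0, 0.4, 0.1]
width: 0.0875
gripper_force: 0.0
```

```bash
python3 - <<'E'
from h import *
c=cam('wrist');save(c,'w2')
for b in models.silhouettes('boss','wrist')[:2]: print(b['confidence'],np.round(b['extent']),cylfit([c],[b['extent']],.03,.068,[.5,.44,0]))
plan([.4985,.438,.048],-1.571,4)
E
```

```text
0.86 [250. 222.  96. 113.] (array([ 0.49999471,  0.44440014, -0.00760551]), array([-0.1,  0.1,  0.1, -0.1]))
travel [[0.01, -0.0, 0.6], [0.01, -0.0, 0.6], [0.02, -0.01, 0.61], [0.01, -0.0, 0.6]] 
twist [0.0, 0.0, 0.0, 0.0] 
end [0.4984 0.438  0.0481] -1.57
```

View pics/w2.png

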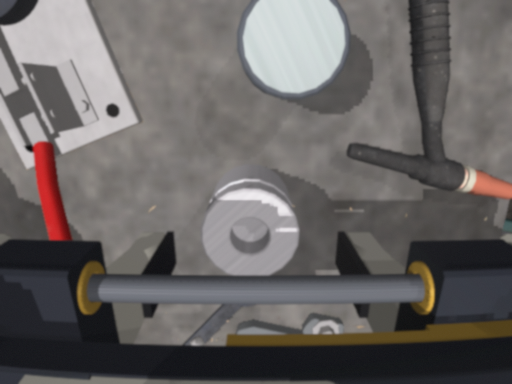

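The boss is centred between the jaws (col 250 against jaw midline 256). Descend and grip.

Request:
play_rows --pt "-0.06 0 0.6" --pt "-0.06 0 0.6" --pt "0 0 0.6" --pt "0 0 0.5" --twist '[0,0,0,0]'

```text
t: 3.98
eef_pos: [0.4975, 0.4416, 0.0491]
ee_rot: [3.141, -0.001, -1.571]
force: [0.0, 0.1, 0.5]
width: 0.0876
gripper_force: 0.0
```

Request:
play_rows --pt "0 0 0" --pt "0 0 0" --pt "0 0 0" --pt "0 0 0" --pt "0 0 0" --twist '[0,0,0,0,0]' --fingers 0 --newtons 30

```text
t: 4.6
eef_pos: [0.4983, 0.4424, 0.0514]
ee_rot: [-3.14, 0.001, -1.571]
force: [1.8, 0.5, 3.0]
width: 0.0588
gripper_force: 30.0
```

Request:
play_rows --pt "0 0 -1" --pt "0 0 -1" --pt "0 0 -1" --pt "0.3 0 -1" --pt "1 0 -1" --pt "1 0 -1" --pt "1 -0.3 -1" --pt "1 -0.3 -1" --twist '[0,0,0,0,0,0,0,0]'

```text
t: 5.6
eef_pos: [0.5119, 0.3332, 0.2504]
ee_rot: [3.14, -0.001, -1.571]
force: [0.2, 0.3, -4.3]
width: 0.0585
gripper_force: 30.0
```

Request:
play_rows --pt "1 -0.2 0" --pt "1 -0.2 0" --pt "1 -0.2 0" --pt "1 -0.2 0" --pt "1 -0.2 0" --pt "1 -0.2 0" --pt "1 -0.2 0" --pt "1 -0.2 0" --twist '[0,0,0,0,0,0,0,0]'

```text
t: 6.6
eef_pos: [0.5525, 0.1326, 0.2495]
ee_rot: [3.14, -0.001, -1.571]
force: [0.0, 0.1, -4.3]
width: 0.0584
gripper_force: 30.0
```

Request:
play_rows --pt "1 -0.2 0" --pt "1 -0.2 0" --pt "1 -0.2 0" --pt "1 -0.2 0" --pt "1 0 0" --pt "1 0 0" --pt "1 0 0" --pt "1 0 0" --twist '[0,0,0,0,0,0,0,0]'

```text
t: 7.6
eef_pos: [0.572, -0.0672, 0.2494]
ee_rot: [3.14, -0.0, -1.571]
force: [0.1, -0.5, -3.6]
width: 0.0589
gripper_force: 30.0
```

Request:
play_rows --pt "1 0 0" --pt "1 0 0" --pt "1 0 0" --pt "0.5 0 0" --pt "0 0 0" --twist '[0,0,0,0,0]'

```text
t: 8.22
eef_pos: [0.5722, -0.154, 0.2497]
ee_rot: [3.14, 0.0, -1.572]
force: [0.5, -0.8, -3.8]
width: 0.0585
gripper_force: 30.0
```

```bash
python3 - <<'E'
from h import *
s=arm.get_state();print(s['eef_pos'],s['ee_rot'],s['width'])
c=cam('wrist');save(c,'w3')
for o,z in [('nest_can',.015),('nest_boss',.031),('nest_elbow',.027),('nest_magnet',.039)]:
    for b in models.silhouettes(o,'wrist')[:1]: print(o,b['confidence'],np.round(b['extent']),atz(c,[b['extent'][:2]],z))
E
```

```text
[ 0.57222144 -0.15403987  0.24974921] [ 3.14029039e+00  1.01844915e-04 -1.57231110e+00] 0.05845072838020359
nest_can 0.55 [295. 154. 103.  95.] [[ 0.52470559 -0.16303462  0.015     ]]
nest_boss 0.81 [307.  56. 116. 111.] [[ 0.51712079 -0.27048315  0.031     ]]
nest_elbow 0.84 [196. 147. 100. 102.] [[ 0.63785947 -0.17327883  0.027     ]]
nest_magnet 0.71 [198.  51. 114.  98.] [[ 0.62914056 -0.27434508  0.039     ]]
```

View pics/w3.png

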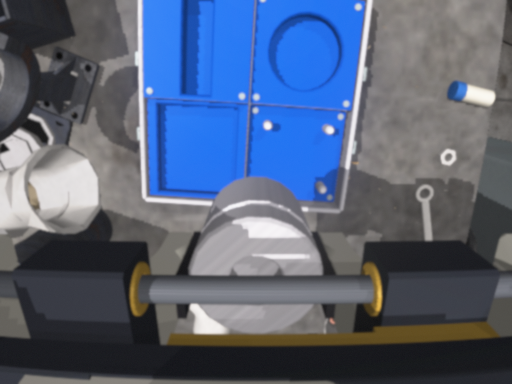

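The wrist view shows the round pocket rim centred near (305,51), pins near (268,126), (329,129) and (321,187), the elbow pocket spanning cols 160–238, rows 105–192 (long side along world y), and the slot at cols 182–213.

```bash
python3 - <<'E'
from h import *
c=cam('wrist'); np.set_printoptions(precision=4,suppress=True)
im=cv2.cvtColor(c['im'],cv2.COLOR_RGB2GRAY)
print('pins',atz(c,[(268,126),(329,129),(321,187)],.037).tolist())
print('pocket rim centre/left/right',atz(c,[(305,51),(270,51),(341,51)],.031).tolist())
print('elbow pkt TL BL BR TR rim',atz(c,[(161,104),(158,190),(245,194),(245,104)],.027).tolist())
print('wall BL BR ',atz(c,[(146,200),(341,210),(373,0)],.033).tolist())
print('slot L R', atz(c,[(184,95),(213,97),(186,0),(216,0)],.039).tolist())
b=cv2.resize(c['im'][0:220,130:390],None,fx=3,fy=2.7,interpolation=2)
cv2.imwrite('pics/w3c.png',b[:,:,::-1])
E
```

```text
pins [[0.5586039347790658, -0.19640208328953956, 0.03699999999999998], [0.49238925543934553, -0.19361163588181282, 0.03699999999999998], [0.49720062197733284, -0.1279172141834148, 0.03699999999999998]]
pocket rim centre/left/right [[0.520833703342759, -0.27359773702217505, 0.031000000000000028], [0.5571946291108922, -0.27325983754937694, 0.031000000000000028], [0.48312068769143224, -0.27426042353718355, 0.031000000000000028]]
elbow pkt TL BL BR TR rim [[0.6756581413416913, -0.21957778466738492, 0.027000000000000024], [0.6871275491161509, -0.1208314625677805, 0.027000000000000024], [0.5842574753385564, -0.11609610252682319, 0.027000000000000024], [0.5835356025009432, -0.21906948837894238, 0.027000000000000024]]
wall BL BR  [[0.7006928319094495, -0.11035689644825922, 0.03300000000000003], [0.47066790399393404, -0.09834639996654518, 0.03300000000000003], [0.45353662503653475, -0.3244467479513043, 0.03300000000000003]]
slot L R [[0.6471414267769112, -0.2290646226032373, 0.03899999999999998], [0.6166650527211969, -0.22681316722889103, 0.03899999999999998], [0.6408883444830344, -0.3210730313516024, 0.03899999999999998], [0.6111859457238004, -0.3206056723080538, 0.03899999999999998]]
```

View pics/w3c.png

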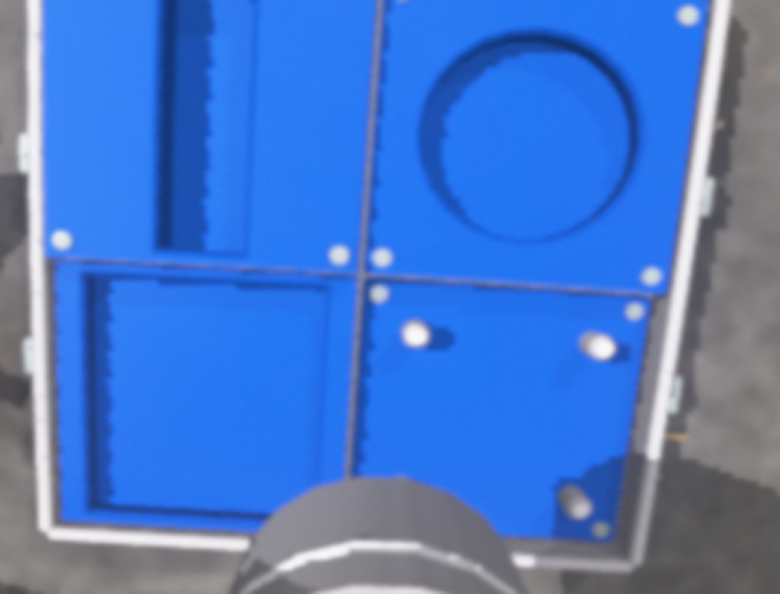

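Request:
play_rows --pt "0.6 0.7 0.65" --pt "0.6 0.7 0.65" --pt "0.6 0.7 0.7" --pt "0 0 0" --twist '[0,0,0,0]'

```text
t: 9.02
eef_pos: [0.5184, -0.1982, 0.1994]
ee_rot: [3.139, 0.0, -1.572]
force: [0.5, 0.7, -3.2]
width: 0.0585
gripper_force: 30.0
```

```bash
python3 - <<'E'
from h import *
np.set_printoptions(precision=4,suppress=True)
s=arm.get_state();print(s['eef_pos'],s['ee_rot'],s['width'])
c=cam('wrist');save(c,'w4'); g=cv2.resize(c['im'][0:230,100:440],None,fx=2.2,fy=2.2,interpolation=2)
cv2.imwrite('pics/w4c.png',g[:,:,::-1])
a=np.linspace(0,2*np.pi,8)
print(proj(c,[.5195,-.274,.031]))
E
```

```text
[ 0.5184 -0.1982  0.1994] [ 3.1389  0.0005 -1.5716] 0.05850707204720149
[[252.9483  96.3355]]
```

View pics/w4c.png

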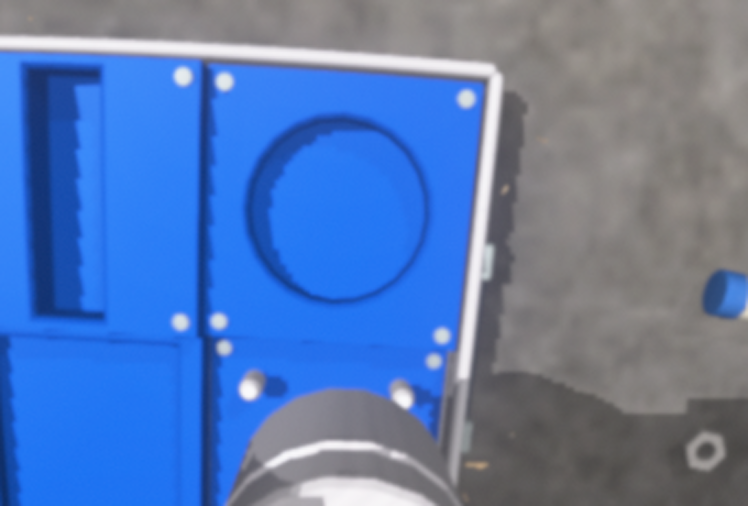

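The rim centre is at (253,95) against a predicted (253,96), so the pocket position is confirmed at (0.5195, -0.274).

Request:
play_rows --pt "0.77 -0.02 0" --pt "0.77 -0.02 0.4" --pt "0.77 0 0.6" --pt "0.77 0 0.6" --pt "0 0 0.6" --pt "0 0 0.6" --pt "0 0 0.6" --pt "0 0 0.6" --twist '[0,0,0,0,0,0,0,0]'

```text
t: 10.07
eef_pos: [0.5214, -0.2747, 0.0997]
ee_rot: [-3.141, -0.0, -1.57]
force: [0.2, -0.3, -4.1]
width: 0.0587
gripper_force: 30.0
```

```bash
python3 - <<'E'
from h import *
np.set_printoptions(precision=4,suppress=True)
s=arm.get_state();print(s['eef_pos'],s['ee_rot'],s['force'])
plan([.5195,-.2745,.0675],-1.571,5)
E
```

```text
[ 0.5214 -0.2747  0.0997] [-3.1414 -0.0001 -1.5702] [ 0.1695 -0.3269 -4.1087]
travel [[-0.0, 0.02, 0.26], [-0.0, 0.01, 0.26], [-0.0, 0.02, 0.26], [-0.0, 0.01, 0.25], [-0.01, 0.02, 0.26]] 
twist [0.0, 0.0, 0.0, 0.0, 0.0] 
end [ 0.5194 -0.2745  0.0674] -1.57
```

Request:
play_rows --pt "0 0.04 0.28" --pt "0 0.04 0.28" --pt "0 0 0.28" --pt "0 0 0.28" --pt "0 0 0.1" --pt "0 0 0.06" --twist '[0,0,0,0,0,0]'

```text
t: 10.82
eef_pos: [0.5194, -0.2751, 0.0685]
ee_rot: [-3.141, -0.0, -1.571]
force: [-0.6, 0.2, -4.3]
width: 0.0586
gripper_force: 30.0
```

Request:
play_rows --pt "0 0 0.06" --pt "0 0 0.06" --pt "0 0 0" --twist '[0,0,0]'

```text
t: 11.2
eef_pos: [0.5195, -0.2752, 0.0663]
ee_rot: [-3.141, -0.0, -1.571]
force: [-1.9, 1.4, 3.0]
width: 0.0584
gripper_force: 30.0
```

Contact (force changed sign at the expected height). Release, rise and head back towards the can.

Request:
play_rows --pt "0 0 0" --pt "0 0 0" --pt "0 0 0" --pt "0 0 -0.6" --pt "0 0 -1" --pt "0 0 -1" --pt "0 0 -1" --pt "0 0 -1" --twist '[0,0,0,0,0,0,0,0]' --fingers 1

```text
t: 12.2
eef_pos: [0.5194, -0.2751, 0.1826]
ee_rot: [-3.14, -0.0, -1.571]
force: [0.1, 0.5, -0.6]
width: 0.0875
gripper_force: 0.0
```

```bash
python3 - <<'E'
from h import *
np.set_printoptions(precision=4,suppress=True)
s=arm.get_state();print(s['eef_pos'],s['ee_rot'],s['width'])
c=cam('wrist');save(c,'w5')
for b in models.silhouettes('boss','wrist')[:2]: print(b['confidence'],np.round(b['extent']),cylfit([c],[b['extent']],.03,.068,[.52,-.274,0.015]))
plan([.452,.07,.22],-1.571,14)
E
```

```text
[ 0.5194 -0.2751  0.1826] [-3.1405 -0.0003 -1.5707] 0.0875172538719774
0.86 [255. 188.  74.  85.] (array([ 0.519 , -0.2744,  0.0052]), array([ 0.1, -0.1, -0.1,  0.1]))
travel [[-0.99, 0.2, -0.1], [-0.99, 0.2, -0.1], [-0.99, 0.2, -0.1], [-0.99, 0.2, -0.1], [-0.99, 0.2, -0.1], [-0.99, 0.19, -0.1], [-0.99, 0.2, -0.1], [-0.99, 0.19, -0.1], [-0.99, 0.2, -0.1], [-0.98, 0.19, -0.1], [-0.99, 0.2, -0.1], [-0.98, 0.19, -0.1], [-0.99, 0.2, -0.1], [-0.98, 0.19, -0.1]] 
twist [0.0, 0.0, 0.0, 0.0, 0.0, 0.0, 0.0, 0.0, 0.0, 0.0, 0.0, 0.0, 0.0, 0.0] 
end [0.4521 0.07   0.2199] -1.57
```

Request:
play_rows --pt "-1 0.2 -0.1" --pt "-1 0.2 -0.1" --pt "-1 0.2 -0.1" --pt "-1 0.2 -0.1" --pt "-1 0.2 -0.1" --pt "-1 0.2 -0.1" --pt "-1 0.2 -0.1" --pt "-1 0.2 -0.1" --twist '[0,0,0,0,0,0,0,0]'

```text
t: 13.3
eef_pos: [0.4789, -0.0743, 0.2011]
ee_rot: [-3.141, 0.0, -1.571]
force: [-0.3, 0.1, -1.2]
width: 0.0876
gripper_force: 0.0
```

Request:
play_rows --pt "-1 0.2 0" --pt "-1 0.2 0" --pt "-1 0.2 0" --pt "-1 0.2 0" --pt "-1 0.2 0" --pt "-0.8 0.1 0" --pt "0 0 0" --twist '[0,0,0,0,0,0,0]'

```text
t: 14.18
eef_pos: [0.4517, 0.0708, 0.201]
ee_rot: [-3.141, 0.0, -1.569]
force: [1.2, -0.7, -0.7]
width: 0.0875
gripper_force: 0.0
```

```bash
python3 - <<'E'
from h import *
np.set_printoptions(precision=4,suppress=True)
s=arm.get_state();print(s['eef_pos'],s['ee_rot'],s['width'])
c=cam('wrist');save(c,'w6')
for o in ['can','elbow','black_elbow']:
  for b in models.silhouettes(o,'wrist')[:2]:
    print(o,b['confidence'],np.round(b['extent']),atz(c,[b['extent'][:2]],.03))
    if o=='can': print(cylfit([c],[b['extent']],.0335,.062,[.45,.04,0]))
E
```

```text
[0.4517 0.0708 0.201 ] [-3.141   0.0004 -1.569 ] 0.08753307753690039
can 0.76 [253. 153.  77.  85.] [[0.453 0.048 0.03 ]]
(array([0.4528, 0.0437, 0.0082]), array([-1. ,  1.3,  1. , -0.9]))
elbow 0.91 [ 71. 148.  77.  96.] [[0.6348 0.0431 0.03  ]]
black_elbow 0.58 [226. 270.  86. 128.] [[0.4834 0.1783 0.03  ]]
```

View pics/w6.png

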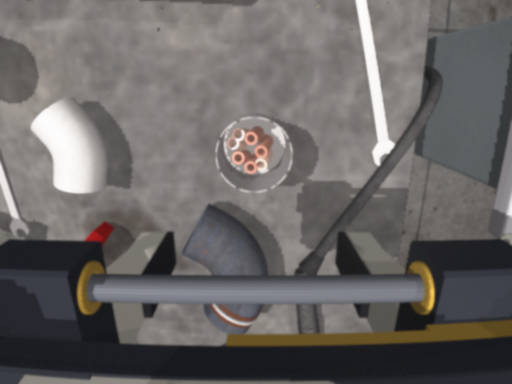

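The wrist view shows the can's rim centred at (254,154), the white elbow at (70,148) and the black elbow just behind it, clear of the fingers.

```bash
python3 - <<'E'
from h import *
np.set_printoptions(precision=4,suppress=True)
w=cam('wrist');t=cam('top')
p=atz(w,[(254,154)],.062)[0];print(p, meet(t,(272.9,214.5),w,(254,154)))
plan([p[0],p[1],.053],-1.571,8)
E
```

```text
[0.4522 0.0416 0.062 ] (array([0.4519, 0.0419, 0.0591]), np.float64(0.0007487851639185263))
travel [[0.14, -0.0, 0.74], [0.14, -0.0, 0.74], [0.14, -0.0, 0.74], [0.14, -0.0, 0.74], [0.14, -0.0, 0.74], [0.14, -0.01, 0.73], [0.14, -0.0, 0.74], [0.13, -0.01, 0.73]] 
twist [-0.0, -0.0, -0.0, -0.0, -0.0, -0.0, -0.0, -0.0] 
end [0.4523 0.0416 0.0531] -1.572
```

Request:
play_rows --pt "0.3 0 0.6" --pt "0.3 0 0.8" --pt "0.3 0 0.8" --pt "0.25 0 0.8" --pt "0 0 0.9" --pt "0 0 0.9" --pt "0 0 0.8" --pt "0 0 0.4" --twist '[0,0,0,0,0,0,0,0]'

```text
t: 15.48
eef_pos: [0.4514, 0.0405, 0.0497]
ee_rot: [3.14, -0.001, -1.572]
force: [0.1, -0.0, 0.4]
width: 0.0876
gripper_force: 0.0
```

Request:
play_rows --pt "0 0 0" --pt "0 0 0" --pt "0 0 0" --pt "0 0 0" --pt "0 0 0" --twist '[0,0,0,0,0]' --fingers 0 --newtons 25

```text
t: 16.1
eef_pos: [0.4525, 0.0415, 0.0513]
ee_rot: [-3.14, 0.001, -1.57]
force: [0.1, -1.0, 6.2]
width: 0.0655
gripper_force: 25.0
```

Request:
play_rows --pt "0 0 -1" --pt "0 0 -1" --pt "0.4 0 -1" --pt "1 -0.4 -1" --pt "1 -0.5 -0.4" --pt "1 -0.5 0" --pt "1 -0.5 0" --pt "1 -0.5 0" --twist '[0,0,0,0,0,0,0,0]'

```text
t: 17.1
eef_pos: [0.5114, -0.0946, 0.1601]
ee_rot: [3.14, 0.0, -1.571]
force: [-0.2, 0.6, -2.2]
width: 0.0654
gripper_force: 25.0
```

Request:
play_rows --pt "1 -0.5 0" --pt "0 0 0" --pt "0 0 0" --twist '[0.4,0,0]'

```text
t: 17.48
eef_pos: [0.5235, -0.1187, 0.16]
ee_rot: [3.14, 0.0, -1.631]
force: [-1.7, -0.8, -2.1]
width: 0.0655
gripper_force: 25.0
```

```bash
python3 - <<'E'
from h import *
np.set_printoptions(precision=4,suppress=True)
s=arm.get_state();print(s['eef_pos'],s['ee_rot'],s['width'],s['force'])
c=cam('wrist');save(c,'w7'); g=cv2.resize(c['im'],None,fx=1.5,fy=1.5,interpolation=2)
ex,ey=np.array([.998,-.061,0]),np.array([.061,.998,0])
for n in [(.526,-.162,.037)]:
  for i,j in [(1,-1),(-1,-1),(-1,1),(1,1)]:
    u=proj(c,np.array(n)+.034*(i*ex+j*ey))[0]; print(u); cv2.circle(g,(int(u[0]*1.5),int(u[1]*1.5)),9,(255,255,0),1)
u=proj(c,[[.630,-.2808,.039],[.6368,-.169,.027]]); print(u)
for a in u: cv2.circle(g,(int(a[0]*1.5),int(a[1]*1.5)),5,(0,255,0),1)
cv2.imwrite('pics/w7c.png',g[:,:,::-1])
plan([.526,-.162,.085],-1.632,6)
E
```

```text
[ 0.5235 -0.1187  0.16  ] [ 3.1401  0.0002 -1.631 ] 0.06552753584345856 [-1.7036 -0.766  -2.088 ]
[204.3987  96.0648]
[291.2204  96.1381]
[288.6073 179.7884]
[207.7149 179.6708]
[[ 97.6818  -9.4187]
 [117.9616 137.8326]]
travel [[0.29, -0.03, 0.5], [0.29, -0.03, 0.5], [0.29, -0.04, 0.5], [0.29, -0.03, 0.5], [0.29, -0.04, 0.5], [0.28, -0.03, 0.51]] 
twist [0.0, 0.0, 0.0, 0.0, 0.0, 0.0] 
end [ 0.526  -0.1619  0.085 ] -1.63
```

View pics/w7c.png

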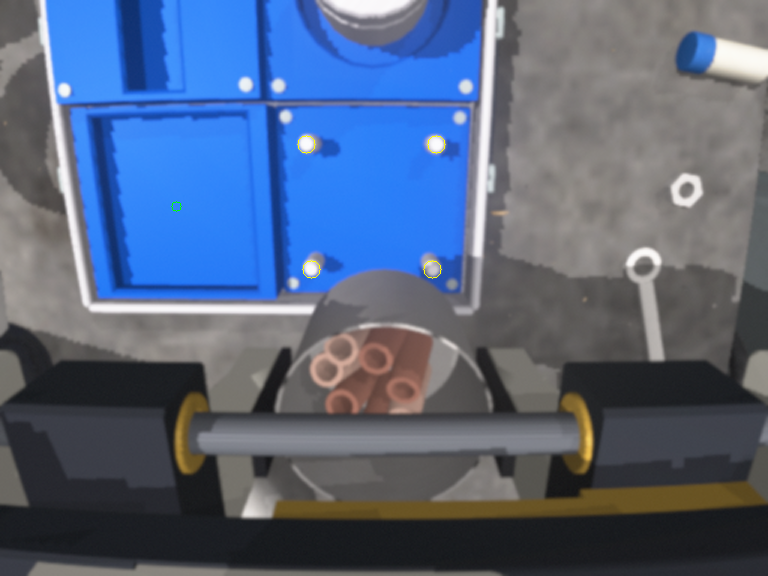

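The predicted pin tips (circles) sit exactly on the pins. Lower the can.

Request:
play_rows --pt "0.6 -0.06 0.2" --pt "0.6 -0.06 0.4" --pt "0.55 -0.06 0.5" --pt "0 0 0.7" --pt "0 0 0.7" --pt "0 0 0.6" --pt "0 0 0.3" --pt "0 0 0.2" --twist '[0,0,0,0,0,0,0,0]'

```text
t: 18.52
eef_pos: [0.5262, -0.1629, 0.0701]
ee_rot: [3.141, -0.0, -1.631]
force: [-0.8, 0.8, -0.7]
width: 0.0656
gripper_force: 25.0
```

Request:
play_rows --pt "0 0 0.06" --pt "0 0 0.06" --pt "0 0 0" --twist '[0,0,0]'

```text
t: 18.9
eef_pos: [0.5263, -0.1627, 0.0679]
ee_rot: [-3.141, 0.0, -1.631]
force: [0.6, 0.1, -1.8]
width: 0.0656
gripper_force: 25.0
```

Request:
play_rows --pt "0 0 0.06" --pt "0 0 0.04" --pt "0 0 0" --twist '[0,0,0]'

```text
t: 19.27
eef_pos: [0.5265, -0.1628, 0.0663]
ee_rot: [-3.141, -0.0, -1.63]
force: [-3.4, 1.9, 8.7]
width: 0.066
gripper_force: 25.0
```

Request:
play_rows --pt "0 0 0" --pt "0 0 0" --pt "0 0 0" --pt "0 0 -0.6" --pt "0 0 -1" --pt "0 0 -1" --pt "-0.5 -0.3 -1" --pt "-1 -0.5 -1" --twist '[0,0,0,0,0,0,0,0]' --fingers 1

```text
t: 20.27
eef_pos: [0.5484, -0.1267, 0.1822]
ee_rot: [-3.141, -0.0, -1.632]
force: [0.2, -0.2, -0.7]
width: 0.0878
gripper_force: 0.0
```

Request:
play_rows --pt "-1 -0.5 -0.2" --pt "-1 -0.5 0" --pt "-1 -0.5 0" --pt "-1 -0.5 0" --pt "-1 -0.5 0" --pt "-1 -0.5 0" --pt "-1 -0.3 0" --pt "-1 0 0" --twist '[0,0,0,0,0,0,0,0]'

```text
t: 21.28
eef_pos: [0.6431, 0.0698, 0.1846]
ee_rot: [3.141, -0.0, -1.631]
force: [-0.2, 0.5, 0.3]
width: 0.0877
gripper_force: 0.0
```

```bash
python3 - <<'E'
from h import *
np.set_printoptions(precision=4,suppress=True)
t=cam('top')
for b in models.silhouettes('can','top')[:2]:print('can',b['confidence'],b['extent'],cylfit([t],[b['extent']],.0335,.062,[.526,-.162,.015]))
s=arm.get_state();print(s['eef_pos'],s['ee_rot'],s['width'])
c=cam('wrist');save(c,'w8')
for o in ['elbow','magnet']:
  for b in models.silhouettes(o,'wrist')[:2]: print(o,b['confidence'],np.round(b['extent']),atz(c,[b['extent'][:2]],.03)); np.save(o+'.npy',b['pixels']) if b['confidence']>.6 else 0
E
```

```text
can 0.77 [348.5, 186.9, 27.4, 25.0] (array([ 0.5442, -0.1853, -0.0828]), array([ 0.5, -0.5, -0.5,  0.6]))
[0.6427 0.071  0.1848] [ 3.1413  0.0001 -1.6289] 0.08737749434724672
elbow 0.72 [258. 146.  76. 101.] [[0.6377 0.0394 0.03  ]]
magnet 0.8 [264. 250.  48.  49.] [[0.6372 0.1448 0.03  ]]
```

View pics/w8.png

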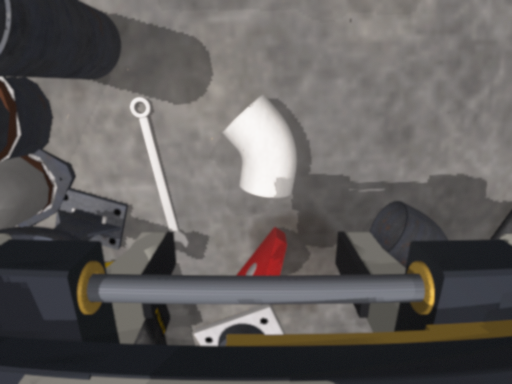

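The wrist view shows the white elbow at (262,146), one mouth facing down (+y) at (266,192) and the other up-left at (243,115). The magnet's tip is at (275,240). I'll fit a tube model to the masks.

```bash
cat >> h.py <<'E'
def tube(Rb=60.,L=12.6,r=25.5):
    P=[(0,0,np.pi),(0,-L,np.pi)]
    th=np.radians(50); rings=[]
    pts=[((0,0),0)]+[((Rb*(1-np.cos(a)),-L-Rb*np.sin(a)),a) for a in np.linspace(0,th,8)]
    e=pts[-1][0]; pts.append(((e[0]+L*np.sin(th),e[1]-L*np.cos(th)),th))
    f=np.linspace(0,2*np.pi,24)
    for (x,y),a in pts:
        n=np.array([np.cos(a),np.sin(a)])
        rings.append(np.c_[x-11+r*np.cos(f)*n[0],y+43+r*np.cos(f)*n[1],r+r*np.sin(f)]/1000)
    return rings
def render(c,rings,p):
    R=Ro.from_euler('z',p[3]).as_matrix(); m=np.zeros((384*4,512*4),np.uint8)
    q=[proj(c,r@R.T+p[:3])*4+1.5 for r in rings]
    for a,b in zip(q[:-1],q[1:]): cv2.fillConvexPoly(m,cv2.convexHull(np.r_[a,b].astype(np.int32)),1)
    return cv2.resize(m.astype(np.float32),(512,384),interpolation=cv2.INTER_AREA)
def maskfit(cs,ms,rings,p0,step):
    from scipy.optimize import minimize
    def cost(p): return sum(np.abs(render(c,rings,p)-m).sum()/m.sum() for c,m in zip(cs,ms))
    S=np.vstack([p0]+[np.array(p0)+np.eye(4)[i]*step[i] for i in range(4)])
    return minimize(cost,p0,method='Nelder-Mead',options=dict(initial_simplex=S,maxiter=250,xatol=1e-4,fatol=1e-4))
E
python3 - <<'E'
from h import *
np.set_printoptions(precision=4,suppress=True)
rings=tube(); A=np.concatenate(rings); print(A.min(0),A.max(0))
w=cam('wrist'); mw=models.silhouettes('elbow','wrist')[0]['pixels']
t=cam('top'); mt=[b for b in models.silhouettes('elbow','top') if abs(b['extent'][0]-275)<15][0]['pixels']
for cs,ms in [([w],[mw]),([w,t],[mw,mt])]:
    r=maskfit(cs,ms,rings,[.637,.039,0,0],[.01,.01,.01,.2]); print(r.x,r.fun)
p=r.x; g=p[:2]+Ro.from_euler('z',p[3]).as_matrix()[:2,:2]@[-.007,.004]; cl=p[3]+.41
print('grasp',g,'closing dir',cl,'tool yaw',cl-np.pi/2)
plan([g[0],g[1],.12],cl-np.pi/2,6)
E
```

```text
[-0.0363 -0.043   0.0001] [0.0365 0.043  0.0509]Traceback (most recent call last):
  File "<stdin>", line 5, in <module>
IndexError: list index out of range
```

```bash
cat > el.py <<'E'
from h import *
np.set_printoptions(precision=4,suppress=True)
w=cam('wrist'); mw=models.silhouettes('elbow','wrist')[0]['pixels']
import os
old=[dict(np.load('elv.npz'))] if os.path.exists('elv.npz') else []
np.savez('elv.npz',m=mw,**w)
cs=[w];ms=[mw]
def rep(r):
    p=r.x; g=p[:2]+Ro.from_euler('z',p[3]).as_matrix()[:2,:2]@[-.007,.004]; print(p,r.fun,'grasp',g,'yaw',p[3]+.41-np.pi/2); return g,p[3]+.41-np.pi/2
p0=[.637,.039,0,0]
g=rep(maskfit(cs,ms,tube(),p0,[.01,.01,.01,.2]))
if old: g=rep(maskfit(cs+old,ms+[old[0]['m']],tube(),p0,[.01,.01,.01,.2]))
plan([g[0][0],g[0][1],.12],g[1],6)
E
python3 el.py
```

```text
[ 0.6348  0.0358  0.0026 -0.198 ] 0.029274063632702376 grasp [0.6287 0.0411] yaw -1.358812556710397
travel [[0.18, 0.08, 0.43], [0.18, 0.09, 0.44], [0.17, 0.1, 0.43], [0.17, 0.11, 0.44], [0.17, 0.11, 0.43], [0.16, 0.12, 0.44]] 
twist [-0.3, -0.3, -0.3, -0.3, -0.3, -0.3] 
end [0.6287 0.0411 0.12  ] -1.362
```

Request:
play_rows --pt "0.18 0.08 0.4" --pt "0.18 0.09 0.4" --pt "0.17 0.1 0.4" --pt "0.17 0.11 0.4" --pt "0.17 0.11 0.4" --pt "0.16 0.12 0.4" --pt "0 0 0" --twist '[-0.3,-0.3,-0.3,-0.3,-0.3,-0.3,0]'

```text
t: 22.7
eef_pos: [0.6282, 0.0409, 0.1244]
ee_rot: [3.14, -0.0, -1.362]
force: [-0.4, -0.6, 0.5]
width: 0.0874
gripper_force: 0.0
```

```bash
python3 el.py; python3 -c "
from h import *; print(arm.get_state()['eef_pos'])"
```

```text
[ 0.635   0.036   0.0014 -0.1908] 0.028117755352516025 grasp [0.6289 0.0412] yaw -1.351604979056556
[ 0.6348  0.0356  0.0026 -0.1976] 0.05956378184143654 grasp [0.6287 0.0409] yaw -1.3584303434761655
travel [[0.0, 0.0, 0.04], [0.0, 0.0, 0.04], [0.0, 0.0, 0.03], [0.01, 0.01, 0.04], [0.0, 0.0, 0.03], [0.01, 0.01, 0.04]] 
twist [-0.0, -0.0, -0.0, -0.0, -0.0, -0.0] 
end [0.6287 0.0409 0.12  ] -1.362
[0.62909061 0.04145307 0.12546055]
```

Both views agree. Descend to z≈0.038 (3.45 units) and grip.

Request:
play_rows --pt "0 0 0.6" --pt "0 0 0.7" --pt "0 0 0.7" --pt "0 0 0.7" --pt "0 0 0.5" --pt "0 0 0.25" --pt "0 0 0" --twist '[0,0,0,0,0,0,0]'

```text
t: 23.68
eef_pos: [0.6287, 0.0415, 0.0384]
ee_rot: [3.141, -0.0, -1.361]
force: [0.6, -0.4, 0.1]
width: 0.0873
gripper_force: 0.0
```

Request:
play_rows --pt "0 0 0" --pt "0 0 0" --pt "0 0 0" --pt "0 0 0" --pt "0 0 0" --pt "0 0 0" --twist '[0,0,0,0,0,0]' --fingers 0 --newtons 35

```text
t: 24.42
eef_pos: [0.6297, 0.0418, 0.0395]
ee_rot: [-3.14, 0.0, -1.36]
force: [2.5, 0.7, 4.2]
width: 0.0517
gripper_force: 33.0
```

Request:
play_rows --pt "0 0 -1" --pt "0 0 -1" --pt "0 0 -1" --pt "0.8 0.15 -1" --pt "1 0.2 -1" --pt "1 0.2 -1" --pt "1 0.2 0" --pt "1 0.2 0" --twist '[0,0,0,0,0,0,0,0]'

```text
t: 25.42
eef_pos: [0.629, -0.0814, 0.1875]
ee_rot: [3.139, 0.001, -1.361]
force: [0.7, -0.4, -4.7]
width: 0.052
gripper_force: 33.1
```

Request:
play_rows --pt "0.8 0.2 0" --pt "0 0 0" --pt "0 0 0" --twist '[-0.92,0,0]'

```text
t: 25.8
eef_pos: [0.629, -0.1011, 0.1877]
ee_rot: [3.14, 0.001, -1.225]
force: [-0.1, 0.9, -3.7]
width: 0.0524
gripper_force: 33.1
```

```bash
python3 - <<'E'
from h import *
np.set_printoptions(precision=4,suppress=True)
s=arm.get_state();print(s['eef_pos'],s['ee_rot'],s['width'],s['force'])
c=cam('wrist');save(c,'w9'); g=cv2.resize(c['im'],None,fx=1.5,fy=1.5,interpolation=2)
ex,ey=np.array([.998,-.061,0]),np.array([.061,.998,0])
def box(o,a,b):
    u=proj(c,[np.array(o)+i*a*ex+j*b*ey for i,j in [(1,-1),(-1,-1),(-1,1),(1,1)]]); cv2.polylines(g,[(u*1.5).astype(np.int32)],True,(255,255,0),1)
box((.6368,-.170,.027),.044,.05); box((.630,-.2808,.039),.015,.05)
for n,r,h in [((.5195,-.2745,.015),.03,.068),((.5265,-.163,.015),.0335,.062)]:
    a=np.linspace(0,6.283,40); u=proj(c,np.c_[n[0]+r*np.cos(a),n[1]+r*np.sin(a),0*a+n[2]+h]); cv2.polylines(g,[(u*1.5).astype(np.int32)],True,(0,255,0),1)
cv2.imwrite('pics/w9c.png',g[:,:,::-1])
plan([.6306,-.165,.085],-1.222,6)
E
```

```text
[ 0.629  -0.1011  0.1877] [ 3.1396  0.0011 -1.2252] 0.052356847401337836 [-0.0734  0.9464 -3.6965]
travel [[0.41, 0.14, 0.69], [0.4, 0.14, 0.69], [0.41, 0.14, 0.68], [0.4, 0.13, 0.69], [0.41, 0.14, 0.68], [0.4, 0.13, 0.69]] 
twist [-0.0, -0.0, -0.0, -0.0, -0.0, -0.0] 
end [ 0.6306 -0.1649  0.085 ] -1.224
```

View pics/w9c.png

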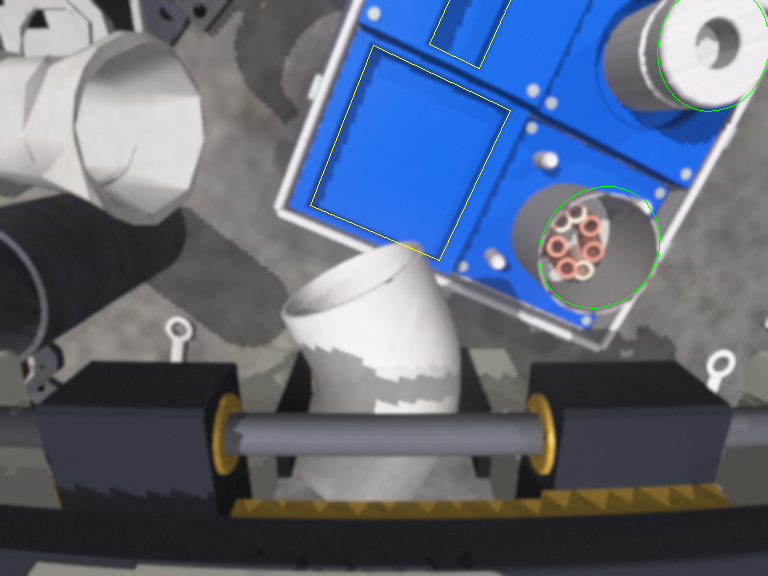

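The pocket and slot outlines and both part rims match the overlay. I'll check clearance to the white nozzle at the left.

```bash
python3 - <<'E'
from h import *
np.set_printoptions(precision=4,suppress=True)
c=cam('wrist')
for z in (.05,.1,.15): print(z,atz(c,[(135,87),(118,137),(122,125)],z)[:,:2].tolist())
print(meet(c,(135,87),cam('top'),(352,100)))
E
```

```text
0.05 [[0.7512555210714065, -0.14661806892845722], [0.7551359746813817, -0.10112899880096483], [0.75418561671139, -0.11237858524191387]]
0.1 [[0.7341878099692088, -0.1522439604080605], [0.7373686225529116, -0.11495651382951846], [0.736589612959239, -0.1241778136334479]]
0.15 [[0.7171200988670111, -0.15786985188766384], [0.7196012704244413, -0.1287840288580721], [0.718993609207088, -0.13597704202498195]]
(array([ 0.7158, -0.1606,  0.1858]), np.float64(0.020775767018393277))
```

```bash
python3 - <<'E'
from h import *
np.set_printoptions(precision=4,suppress=True)
w=cam('wrist'); s=cam('scene'); save(s,'scene1')
def fake(pos,rot):
    c=dict(w); T=np.eye(4);T[:3,:3]=Ro.from_euler('xyz',rot).as_matrix();T[:3,3]=pos
    f=imaging.grab_frame('wrist'); W=np.linalg.inv(T@np.array(f['T_tool_cam'])); c['R'],c['t']=W[:3,:3],W[:3,3]; return c
w3=fake([.5722,-.1540,.2497],[3.1403,.0001,-1.5723])
w7=fake([.5235,-.1187,.16],[3.1401,0.0002,-1.631])
print('mouth centre scene-wrist',meet(s,(365.7,198),w,(93,85)))
print('w3-w right edge',meet(w3,(100,187),w,(135,87)), 'centre',meet(w3,(70,187),w,(93,85)))
a=cv2.imread('pics/w3.png')[20:260,0:220]; b=cv2.imread('pics/w9.png')[0:240,0:220]; d=s['im'][130:250,290:400,::-1]
cv2.imwrite('pics/noz.png',np.hstack([cv2.resize(a,(275,300)),cv2.resize(b,(275,300)),cv2.resize(d,(250,300))]))
E
```

```text
mouth centre scene-wrist (array([ 0.7749, -0.1395,  0.0746]), np.float64(0.001182008049709235))
w3-w right edge (array([ 0.7389, -0.1443,  0.0722]), np.float64(0.013844874735633526)) centre (array([ 0.7886, -0.1327,  0.0404]), np.float64(0.00668322477996896))
```

View pics/noz.png

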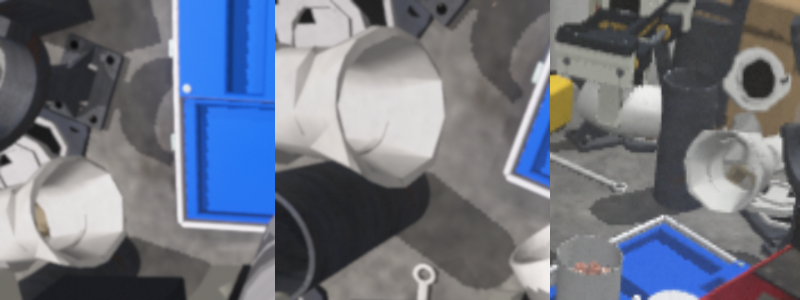

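```bash
python3 - <<'E'
from h import *
np.set_printoptions(precision=4,suppress=True)
w=cam('wrist'); s=cam('scene')
print('low lip',meet(s,(365,214.5),w,(135,87)),'top',meet(s,(367,182),w,(51,85)))
print('near side',meet(s,(350,200),w,(95,147)), 'far side', meet(s,(381,195),w,(93,22)))
c=np.array([.6306,-.165]);d=np.array([np.cos(.349),np.sin(.349)]);n=np.array([-d[1],d[0]])
print([(c+.0965*d+k*.039*n).round(3) for k in(-1,1)])
E
```

```text
low lip (array([ 0.7615, -0.1476,  0.0319]), np.float64(0.008459913196437022)) top (array([ 0.7794, -0.1362,  0.1201]), np.float64(0.005372610507218294))
near side (array([ 0.7769, -0.0852,  0.0458]), np.float64(0.003481923175585468)) far side (array([ 0.7732, -0.1839,  0.1017]), np.float64(0.0010838623530201265))
[array([ 0.735, -0.169]), array([ 0.708, -0.095])]
```

The nozzle rim starts at x≈0.76 and the gripper body reaches 0.735, so there is room. Lower the elbow.

Request:
play_rows --pt "0.6 0.2 0.3" --pt "0.6 0.2 0.5" --pt "0.65 0.22 0.6" --pt "0.6 0.2 0.6" --pt "0 0 0.7" --pt "0 0 0.7" --pt "0 0 0.6" --pt "0 0 0" --twist '[0,0,0,0,0,0,0,0]'

```text
t: 27.25
eef_pos: [0.6306, -0.1655, 0.0871]
ee_rot: [3.139, 0.001, -1.222]
force: [0.7, 0.2, -4.2]
width: 0.052
gripper_force: 33.1
```

```bash
python3 - <<'E'
from h import *
s=arm.get_state();print(s['eef_pos'],s['ee_rot'],s['force'])
plan([.6306,-.165,.057],-1.222,5)
E
```

```text
[ 0.63059091 -0.16546283  0.08709293] [ 3.13896581e+00  1.06661790e-03 -1.22231885e+00] [ 0.68721651  0.23054535 -4.18736502]
travel [[-0.0, -0.0, 0.24], [-0.0, -0.0, 0.24], [-0.01, -0.0, 0.24], [-0.0, -0.0, 0.24], [-0.01, -0.01, 0.24]] 
twist [-0.0, -0.0, -0.0, -0.0, -0.0] 
end [ 0.6307 -0.1649  0.0571] -1.222
```

Request:
play_rows --pt "0 0 0.25" --pt "0 0 0.25" --pt "0 0 0.25" --pt "0 0 0.25" --pt "0 0 0.16" --pt "0 0 0.06" --pt "0 0 0" --twist '[0,0,0,0,0,0,0]'

```text
t: 28.12
eef_pos: [0.6315, -0.166, 0.0583]
ee_rot: [3.141, -0.0, -1.223]
force: [0.1, -0.8, -4.0]
width: 0.0521
gripper_force: 33.1
```

Request:
play_rows --pt "0 0 0.06" --pt "0 0 0.04" --pt "0 0 0" --twist '[0,0,0]'

```text
t: 28.5
eef_pos: [0.6314, -0.1659, 0.0558]
ee_rot: [3.141, 0.0, -1.223]
force: [-1.7, 0.1, -3.5]
width: 0.0519
gripper_force: 33.1
```

Request:
play_rows --pt "0 0 0.05" --pt "0 0 0.04" --pt "0 0 0" --twist '[0,0,0]'

```text
t: 28.88
eef_pos: [0.6317, -0.166, 0.0545]
ee_rot: [-3.141, -0.001, -1.222]
force: [-2.2, 0.7, 4.7]
width: 0.0521
gripper_force: 33.2
```

Request:
play_rows --pt "0 0 0" --pt "0 0 0" --pt "0 0 0" --pt "0 0 -0.5" --pt "0 0 -1" --pt "0 0 -1" --pt "0 0 -1" --pt "0 0 -1" --twist '[0,0,0,0,0,0,0,0]' --fingers 0.82

```text
t: 29.88
eef_pos: [0.6316, -0.1659, 0.1679]
ee_rot: [-3.141, -0.0, -1.223]
force: [0.4, -0.4, -0.0]
width: 0.072
gripper_force: 0.0
```

```bash
rm elv.npz; cp el.py el2.py; sed -i 's/p0=.*/p0=[.637,-.17,.015,-.06]/' el2.py; python3 el2.py | head -1; python3 - <<'E'
from h import *
plan([.64,.18,.2],-1.571,15)
E
```

```text
[ 0.6368 -0.1714  0.017  -0.0931] 0.025968013468013466 grasp [ 0.6302 -0.1667] yaw -1.2539374907814258
travel [[-0.86, -0.33, -0.08], [-0.87, -0.31, -0.08], [-0.88, -0.29, -0.08], [-0.88, -0.27, -0.08], [-0.89, -0.25, -0.08], [-0.9, -0.23, -0.08], [-0.9, -0.2, -0.08], [-0.9, -0.18, -0.08], [-0.91, -0.16, -0.08], [-0.91, -0.14, -0.08], [-0.92, -0.12, -0.08], [-0.92, -0.1, -0.08], [-0.92, -0.07, -0.07], [-0.92, -0.05, -0.08], [-0.92, -0.03, -0.07]] 
twist [0.16, 0.16, 0.16, 0.16, 0.16, 0.16, 0.16, 0.16, 0.16, 0.16, 0.16, 0.16, 0.16, 0.16, 0.16] 
end [0.6399 0.1799 0.2   ] -1.582
```

The elbow is seated: fitted at (0.637, -0.171, 0.017). On to the magnet.

Request:
play_rows --pt "-0.9 -0.33 -0.2" --pt "-0.9 -0.3 -0.2" --pt "-0.9 -0.3 -0.2" --pt "-0.9 -0.25 -0.2" --pt "-0.9 -0.25 -0.2" --pt "-0.9 -0.2 -0.2" --pt "-0.9 -0.2 0" --pt "-0.9 -0.2 0" --twist '[0.16,0.16,0.16,0.16,0.16,0.16,0.16,0.16]' --fingers 1

```text
t: 30.98
eef_pos: [0.6332, 0.0221, 0.1964]
ee_rot: [-3.141, 0.0, -1.416]
force: [0.3, -0.7, -0.5]
width: 0.0876
gripper_force: 0.0
```

Request:
play_rows --pt "-0.9 -0.15 0" --pt "-0.9 -0.15 0" --pt "-0.9 -0.1 0" --pt "-0.9 -0.1 0" --pt "-0.9 -0.1 0" --pt "-0.9 -0.1 0" --pt "-0.9 0 0" --pt "0 0 0" --twist '[0.16,0.16,0.16,0.16,0.16,0.16,0.16,0]'

```text
t: 31.98
eef_pos: [0.6374, 0.1811, 0.196]
ee_rot: [3.141, -0.0, -1.581]
force: [0.3, -0.6, 0.3]
width: 0.0877
gripper_force: 0.0
```

```bash
python3 - <<'E'
from h import *
np.set_printoptions(precision=4,suppress=True)
s=arm.get_state();print(s['eef_pos'],s['ee_rot'],s['width'])
c=cam('wrist');save(c,'w10')
for b in models.silhouettes('magnet','wrist')[:2]: print(b['confidence'],np.round(b['extent']),atz(c,[b['extent'][:2]],.04))
E
```

```text
[0.6374 0.1811 0.196 ] [ 3.1414 -0.     -1.5813] 0.0876829197030771
0.55 [247. 162.  68.  77.] [[0.6439 0.1643 0.04  ]]
```

View pics/w10.png

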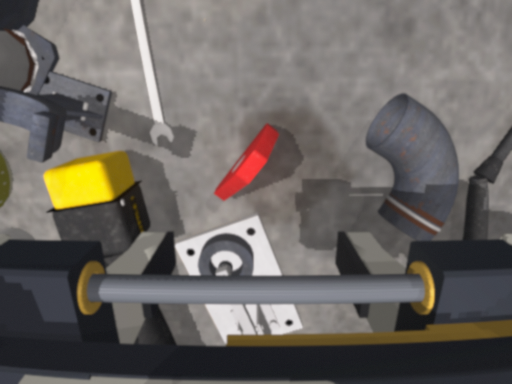

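The wrist view shows the red magnet running from (222,193) to (272,130), with the yellow grinder end to its left and the press plate below. I'll fit a plate model to the red pixels.

```bash
cat > mg.py <<'E'
from h import *
from scipy.optimize import minimize
import os
np.set_printoptions(precision=4,suppress=True)
c=cam('wrist'); im=c['im'].astype(int); m=((im[...,0]>90)&(im[...,0]>2.2*im[...,1])&(im[...,0]>2.2*im[...,2])).astype(np.uint8)
n,l,st,ce=cv2.connectedComponentsWithStats(m); pr=proj(c,[.644,.160,.04])[0]
k=min([i for i in range(1,n) if st[i,4]>150],key=lambda i:np.linalg.norm(ce[i]-pr)); m=(l==k).astype(np.float32)
V=[(c,m)]
if os.path.exists('mgv.npz'): o=dict(np.load('mgv.npz')); V.append((o,o['m']))
np.savez('mgv.npz',**c,m=m); print('area',st[k],ce[k])
def cost(p):
    x,y,yaw,t,z1,z0=p; z1=np.clip(z1,.0,.07)
    X=np.array([(a*.007,b,z+z0) for a in(-1,1) for b,z in[(-.045,0),(.045,0),(-.045,z1),(.045,z1),(-t,.075),(t,.075)]])
    X=X@Ro.from_euler('z',yaw).as_matrix().T+[x,y,0]; e=0
    for c,m in V:
        g=np.zeros((384*4,512*4),np.uint8); cv2.fillConvexPoly(g,cv2.convexHull((proj(c,X)*4+1.5).astype(np.int32)),1)
        e+=np.abs(cv2.resize(g.astype(np.float32),(512,384),interpolation=cv2.INTER_AREA)-m).sum()/m.sum()
    return e
best=None
for yaw in (-.9,-.6,-.3):
    p0=np.array([.644,.16,yaw,.02,.02,0]); S=np.vstack([p0]+[p0+np.eye(6)[i]*[.01,.01,.2,.01,.02,.005][i] for i in range(6)])
    r=minimize(cost,p0,method='Nelder-Mead',options=dict(initial_simplex=S,maxiter=500,xatol=1e-4,fatol=1e-4))
    print(r.x,r.fun); best=r if best is None or r.fun<best.fun else best
x,y,yaw=best.x[:3]; print('tool yaw',yaw-np.pi/2)
plan([x,y,.13],yaw-np.pi/2,5)
E
python3 mg.py
```

```text
area [ 215  126   63   75 1697] [249.0442 164.6594]
[ 0.6466  0.1721 -0.6877 -0.0005  0.0079  0.0018] 0.15427960455417633
[ 0.647   0.1716 -0.6681  0.0187  0.0128  0.001 ] 0.18772098422050476
[ 0.6463  0.1707 -0.669   0.0101  0.0121  0.005 ] 0.18355922400951385
tool yaw -2.258539581295122
travel [[0.06, -0.07, 0.53], [0.05, -0.08, 0.53], [0.04, -0.09, 0.53], [0.02, -0.09, 0.53], [0.01, -0.09, 0.52]] 
twist [0.9, 0.9, 0.9, 0.9, 0.9] 
end [0.6465 0.1721 0.1301] -2.258
```

```bash
python3 - <<'E'
from h import *
np.set_printoptions(precision=4,suppress=True)
c=cam('wrist')
for z in (0,.06,.1): print(z,atz(c,[(133,180),(128,152),(149,215),(258,218),(225,240)],z)[:,:2].tolist())
d=np.array([np.cos(-.688),np.sin(-.688)]);n=np.array([-d[1],d[0]]);o=np.array([.6466,.172])
print('body',[(o+i*.0965*d+j*.039*n).round(3).tolist() for i,j in[(1,1),(1,-1),(-1,-1),(-1,1)]])
s=cam('scene')
print('grinder head top corner meet', meet(s,(292,161),c,(133,180)))
E
python3 - <<'E'
import cv2
a=cv2.imread('pics/scene1.png')[120:220,180:320]; cv2.imwrite('pics/sc1c.png',cv2.resize(a,None,fx=4,fy=4,interpolation=2))
E
```

```text
0 [[0.7698383632662209, 0.18944997187676021], [0.7715622711300243, 0.15860541048380755], [0.756632680014542, 0.2303686344382663], [0.6343688186112761, 0.234985975780533], [0.6722874285016107, 0.2617258329963065]]
0.06 [[0.7458713821928789, 0.17303467194799038], [0.7472870052723402, 0.14770601378676468], [0.7350272585690746, 0.20663588946025274], [0.634627725844244, 0.21042751609361737], [0.6657653872175257, 0.23238551037565164]]
0.1 [[0.7298933948106509, 0.16209113866214386], [0.7311034947005508, 0.14043974932206943], [0.7206236442720964, 0.19081405947491037], [0.6348003306662227, 0.19405520963567355], [0.6614173596948023, 0.21282529529521504]]
body [[0.746, 0.141], [0.696, 0.081], [0.547, 0.203], [0.597, 0.263]]
grinder head top corner meet (array([0.7487, 0.1502, 0.094 ]), np.float64(0.042205507886934994))
```

View pics/sc1c.png

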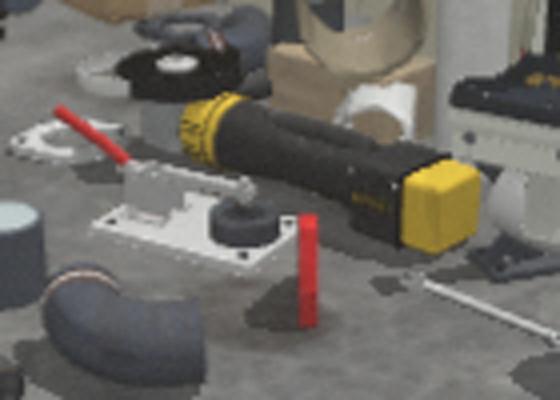

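The grinder head is about 60 mm tall and the clamp is lower; the gripper body stays above 0.10 m. I'll use a part-open jaw and take a second view closer.

Request:
play_rows --pt "0.06 -0.07 0.4" --pt "0.05 -0.08 0.4" --pt "0.04 -0.09 0.4" --pt "0.02 -0.09 0.4" --pt "0 -0.09 0.4" --pt "0 0 0" --twist '[0.9,0.9,0.9,0.9,0.9,0]' --fingers 0.5

```text
t: 32.98
eef_pos: [0.6464, 0.1717, 0.1453]
ee_rot: [3.141, -0.002, -2.258]
force: [0.2, 0.2, 0.4]
width: 0.0442
gripper_force: 0.0
```

```bash
python3 mg.py; python3 - <<'E'
from h import *
print(arm.get_state()['eef_pos'],arm.get_state()['ee_rot'])
save(cam('wrist'),'w11')
E
```

```text
area [ 242  136   20  100 1832] [251.8832 185.0993]
[ 0.648   0.1715 -0.6665  0.0125 -0.0094  0.0036] 0.3338896930217743
[ 0.6465  0.1699 -0.6709  0.0188  0.0191 -0.0011] 0.32105618715286255
[ 0.6472  0.1708 -0.6611  0.0127  0.0081  0.0076] 0.3098817467689514
tool yaw -2.231892764210857
travel [[0.01, -0.01, 0.13], [0.0, -0.01, 0.13], [0.01, -0.01, 0.13], [0.0, -0.01, 0.12], [0.01, -0.01, 0.13]] 
twist [-0.03, -0.03, -0.03, -0.03, -0.03] 
end [0.6472 0.1706 0.13  ] -2.233
[0.64668576 0.17201059 0.14597174] [ 3.14146687e+00 -6.49412456e-04 -2.25551207e+00]
```

View pics/w11.png

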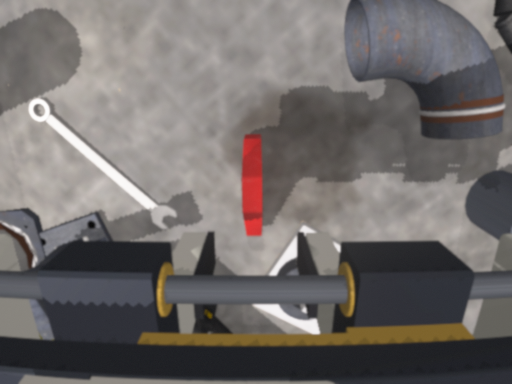

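```bash
python3 - <<'E'
import cv2
a=cv2.imread('pics/w11.png')[125:245,222:282]; cv2.imwrite('pics/w11c.png',cv2.resize(a,(300,600),interpolation=cv2.INTER_LANCZOS4))
E
```

```text
(no output)
```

View pics/w11c.png

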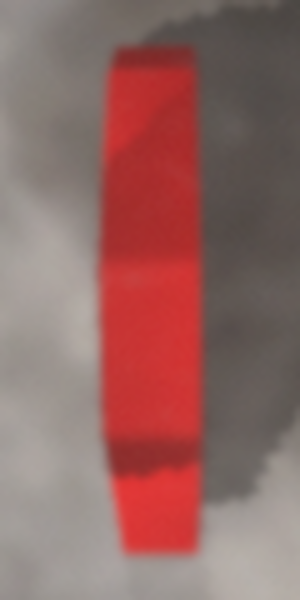

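```bash
python3 - <<'E'
from h import *
np.set_printoptions(precision=4,suppress=True)
c=cam('wrist'); s=arm.get_state(); o=np.array(s['eef_pos'])[:2]; yaw=s['ee_rot'][2]; ex=np.array([np.cos(yaw),np.sin(yaw)]); ey=np.array([np.sin(yaw),-np.cos(yaw)])
for n,r,zs in [('far bottom',134.4,[0]),('far shoulder',138.4,[.005,.01,.015]),('top',176.6,[.075]),('top2',212.6,[.075]),('near sh',235.6,[0.005,.01,.015])]:
    for z in zs:
        d=atz(c,[(252,r)],z)[0,:2]-o; print(n,z,'along tool x',round(d@ex*1000,1),'y',round(d@ey*1000,1))
E
```

```text
far bottom 0 along tool x 44.4 y -2.4
far shoulder 0.005 along tool x 41.7 y -2.4
far shoulder 0.01 along tool x 42.4 y -2.3
far shoulder 0.015 along tool x 43.1 y -2.3
top 0.075 along tool x 26.1 y -1.7
top2 0.075 along tool x 0.2 y -1.7
near sh 0.005 along tool x -50.6 y -2.5
near sh 0.01 along tool x -48.2 y -2.5
near sh 0.015 along tool x -45.8 y -2.4
```

The ends of the plate give its centre within 1 mm of the tool axis, and its length comes out at 90 mm as expected. Descend and grip.

Request:
play_rows --pt "0 -0.08 0.6" --pt "0 0 0.7" --pt "0 0 0.7" --pt "0 0 0.7" --pt "0 0 0.6" --pt "0 0 0.34" --pt "0 0 0" --twist '[0,0,0,0,0,0,0]'

```text
t: 34.0
eef_pos: [0.648, 0.1713, 0.0543]
ee_rot: [3.141, -0.001, -2.258]
force: [0.2, 0.0, 0.9]
width: 0.0435
gripper_force: 0.0
```

Request:
play_rows --pt "0 0 0" --pt "0 0 0" --pt "0 0 0" --pt "0 0 0" --pt "0 0 0" --twist '[0,0,0,0,0]' --fingers 0 --newtons 40

```text
t: 34.62
eef_pos: [0.6485, 0.1715, 0.0555]
ee_rot: [-3.141, 0.0, -2.258]
force: [-0.4, -0.4, 3.6]
width: 0.0137
gripper_force: 40.0
```

Request:
play_rows --pt "0 0 -1" --pt "0 0 -1" --pt "0 0 -1" --pt "0 0 -1" --pt "0 0 -1" --pt "0 0 -0.8" --twist '[0,0,0,0,0,0]'

```text
t: 35.38
eef_pos: [0.6479, 0.1713, 0.2003]
ee_rot: [3.141, -0.001, -2.258]
force: [0.7, -0.5, -3.0]
width: 0.0138
gripper_force: 39.9
```

```bash
python3 - <<'E'
from h import *
plan([.63,-.20,.19],-1.632,16)
E
```

```text
travel [[0.75, -0.55, 0.03], [0.77, -0.53, 0.03], [0.79, -0.49, 0.03], [0.8, -0.46, 0.02], [0.82, -0.43, 0.03], [0.84, -0.4, 0.02], [0.85, -0.37, 0.03], [0.87, -0.33, 0.02], [0.88, -0.3, 0.03], [0.89, -0.27, 0.02], [0.9, -0.23, 0.03], [0.91, -0.19, 0.02], [0.92, -0.16, 0.03], [0.92, -0.12, 0.02], [0.93, -0.09, 0.03], [0.92, -0.05, 0.02]] 
twist [-0.26, -0.26, -0.26, -0.26, -0.26, -0.26, -0.26, -0.26, -0.26, -0.26, -0.26, -0.26, -0.26, -0.26, -0.26, -0.26] 
end [ 0.63   -0.1999  0.1901] -1.634
```

Request:
play_rows --pt "0.75 -0.55 0" --pt "0.77 -0.53 0" --pt "0.79 -0.49 0" --pt "0.8 -0.46 0" --pt "0.82 -0.43 0" --pt "0.84 -0.4 0" --pt "0.85 -0.37 0" --pt "0.87 -0.33 0" --twist '[-0.26,-0.26,-0.26,-0.26,-0.26,-0.26,-0.26,-0.26]'

```text
t: 36.38
eef_pos: [0.6385, -0.0149, 0.1992]
ee_rot: [3.14, -0.0, -1.945]
force: [-0.1, -0.3, -3.0]
width: 0.0139
gripper_force: 39.9
```

Request:
play_rows --pt "0.88 -0.3 0" --pt "0.89 -0.27 0" --pt "0.9 -0.23 0" --pt "0.91 -0.19 0" --pt "0.92 -0.16 0" --pt "0.92 -0.12 0" --pt "0.93 -0.09 0" --pt "0.92 -0.05 0" --twist '[-0.26,-0.26,-0.26,-0.26,-0.26,-0.26,-0.26,-0.26]'

```text
t: 37.38
eef_pos: [0.6298, -0.2004, 0.1991]
ee_rot: [3.14, 0.0, -1.633]
force: [0.4, 0.1, -3.0]
width: 0.0137
gripper_force: 39.9
```

```bash
python3 - <<'E'
from h import *
np.set_printoptions(precision=4,suppress=True)
s=arm.get_state();print(s['eef_pos'],s['ee_rot'],s['width'],s['force'])
c=cam('wrist');save(c,'w12'); g=cv2.resize(c['im'],None,fx=1.5,fy=1.5,interpolation=2)
ex,ey=np.array([.998,-.061,0]),np.array([.061,.998,0])
u=proj(c,[np.array((.630,-.2815,.039))+i*.015*ex+j*.05*ey for i,j in [(1,-1),(-1,-1),(-1,1),(1,1)]]); cv2.polylines(g,[(u*1.5).astype(np.int32)],True,(255,255,0),1); print(u)
cv2.imwrite('pics/w12c.png',g[:,:,::-1])
plan([.630,-.2815,.1],-1.632,6)
E
```

```text
[ 0.6298 -0.2004  0.1991] [ 3.1399  0.0005 -1.6327] 0.013743337123627186 [ 0.4386  0.1428 -3.027 ]
[[230.6295  30.6262]
 [265.7649  30.5771]
 [264.882  146.2569]
 [232.6171 146.2707]]
travel [[0.52, -0.04, 0.66], [0.52, -0.03, 0.66], [0.53, -0.04, 0.66], [0.52, -0.03, 0.66], [0.53, -0.04, 0.66], [0.52, -0.03, 0.66]] 
twist [0.0, 0.0, 0.0, 0.0, 0.0, 0.0] 
end [ 0.6299 -0.2814  0.1   ] -1.632
```

View pics/w12c.png

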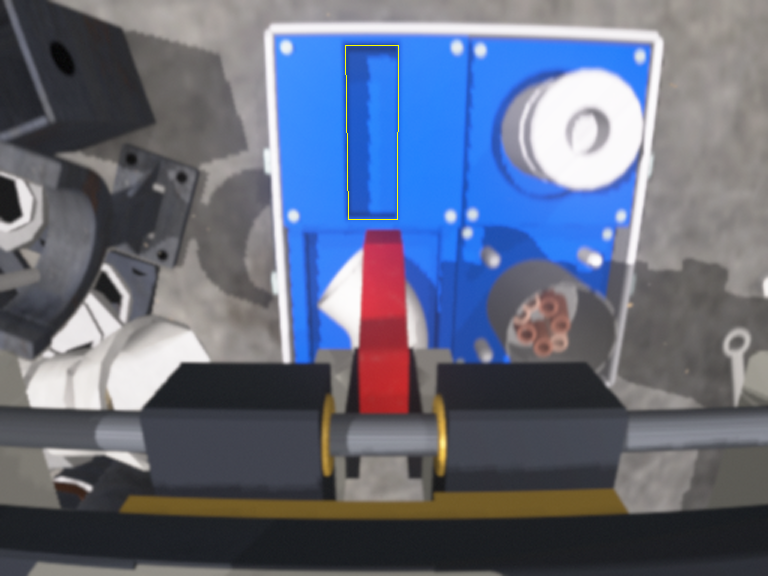

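```bash
python3 - <<'E'
from h import *
np.set_printoptions(precision=4,suppress=True)
c=cam('wrist')
print(atz(c,[(256,153.5)],.1436))
for z in (.1,.15,.2): print(z,atz(c,[(73,153),(102,80),(86,20)],z)[:,:2].tolist())
E
```

```text
[[ 0.6256 -0.2469  0.1436]]
0.1 [[0.7655358120509465, -0.24822151088935815], [0.732651628190409, -0.2990901579811025], [0.7376040204167982, -0.34018503416498175]]
0.15 [[0.735875189373658, -0.25579818273882515], [0.7098861378616766, -0.29600072798729155], [0.713800115998553, -0.32847885967974333]]
0.2 [[0.7062145666963696, -0.26337485458829213], [0.6871206475329443, -0.29291129799348053], [0.6899962115803078, -0.31677268519450497]]
```

The slot outline fits exactly and the surroundings clear the gripper. Lower the magnet.

Request:
play_rows --pt "0.8 -0.05 0.2" --pt "0.8 -0.05 0.4" --pt "0.8 -0.05 0.6" --pt "0.78 -0.05 0.6" --pt "0 0 0.7" --pt "0 0 0.7" --pt "0 0 0.6" --pt "0 0 0" --twist '[0,0,0,0,0,0,0,0]'

```text
t: 38.48
eef_pos: [0.6297, -0.2788, 0.1033]
ee_rot: [3.139, 0.0, -1.633]
force: [-0.5, -1.2, -2.2]
width: 0.0134
gripper_force: 39.9
```

Request:
play_rows --pt "0 0 0.25" --pt "0 0 0.25" --pt "0 0 0.25" --pt "0 0 0.2" --pt "0 0 0.15" --pt "0 0 0" --twist '[0,0,0,0,0,0]'

```text
t: 39.22
eef_pos: [0.6303, -0.2795, 0.0772]
ee_rot: [3.141, 0.0, -1.634]
force: [0.4, 1.0, -2.5]
width: 0.0139
gripper_force: 39.9
```

Request:
play_rows --pt "0 0 0.1" --pt "0 0 0.08" --pt "0 0 0.05" --pt "0 0 0" --twist '[0,0,0,0]'

```text
t: 39.72
eef_pos: [0.6304, -0.2795, 0.0717]
ee_rot: [3.141, 0.0, -1.634]
force: [0.4, -0.4, -3.0]
width: 0.0141
gripper_force: 39.9
```

Request:
play_rows --pt "0 0 0.04" --pt "0 0 0" --twist '[0,0]'

```text
t: 39.98
eef_pos: [0.6304, -0.2795, 0.0708]
ee_rot: [3.142, 0.0, -1.634]
force: [-0.5, -0.3, -3.8]
width: 0.0141
gripper_force: 39.9
```

Request:
play_rows --pt "0 0 0.04" --pt "0 0 0.03" --pt "0 0 0" --twist '[0,0,0]'

```text
t: 40.35
eef_pos: [0.6306, -0.2795, 0.0705]
ee_rot: [-3.141, -0.0, -1.633]
force: [-3.4, 3.2, 5.9]
width: 0.0137
gripper_force: 39.9
```

Request:
play_rows --pt "0 0 0" --pt "0 0 0" --pt "0 0 0" --pt "0 0 0" --pt "0 0 -0.5" --pt "0 0 -1" --pt "0 0 -1" --pt "0 0 -1" --twist '[0,0,0,0,0,0,0,0]' --fingers 0.45

```text
t: 41.35
eef_pos: [0.6306, -0.2796, 0.1584]
ee_rot: [-3.141, -0.0, -1.634]
force: [0.7, -0.1, -0.0]
width: 0.0391
gripper_force: 0.0
```

Request:
play_rows --pt "-1 0 -1" --pt "-1 0 -1" --pt "-1 0.5 -0.5" --pt "-0.6 1 0" --pt "0 0 0" --twist '[0,0,0,0,0]'

```text
t: 41.98
eef_pos: [0.5979, -0.1863, 0.2209]
ee_rot: [-3.14, 0.0, -1.633]
force: [0.1, -0.0, 0.1]
width: 0.0395
gripper_force: 0.0
```

```bash
python3 - <<'E'
from h import *
s=arm.get_state();print(s['eef_pos'],s['force'])
c=cam('wrist');save(c,'w13'); t=cam('top')
for o in ['blank','black_elbow']:
    for b in models.silhouettes(o,'top')[:1]: print(o,b['confidence'],np.round(b['extent']))
g=c['im'].copy(); ex,ey=np.array([.998,-.061,0]),np.array([.061,.998,0]); a=np.linspace(0,6.283,40)
def pl(X,col): cv2.polylines(g,[(proj(c,X)).astype(np.int32)],True,col,1)
for n,r,h in [((.5195,-.274,.015),.03,.068),((.526,-.162,.015),.0335,.062)]: pl(np.c_[n[0]+r*np.cos(a),n[1]+r*np.sin(a),0*a+n[2]+h],(0,255,0))
g=g[:260]; cv2.imwrite('pics/w13c.png',cv2.resize(g,None,fx=1.5,fy=1.5)[:,:,::-1])
E
```

```text
[ 0.59788465 -0.18632987  0.22090188] [ 0.09595522 -0.03527193  0.14786945]
blank 0.6 [167. 209.  22.  23.]
black_elbow 0.55 [223. 207.  53.  33.]
```

View pics/w13c.png

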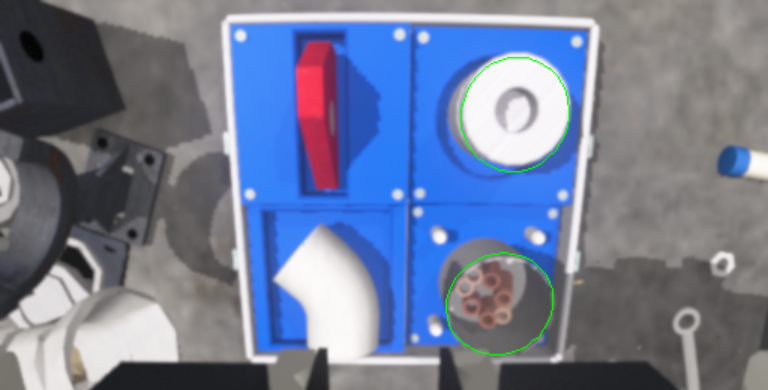

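All four parts are down in their nests. The magnet stands in the slot at (320,115), the boss at (515,112), the elbow at (330,295) and the can between the pins at (498,303). The blank and the black elbow haven't moved.

```bash
python3 -c "
from station import arm; print(arm.job_done())"
```

```text
the job is handed in; nothing more can be done
None
```

The job is handed in: can, boss, elbow and magnet were each lowered into their nests at 42 s of the 104 s allowed, and the last pictures show all four seated with the black elbow and dark blank where they were (no verdict came back).

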